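# Set the slab-rolling guide bar against the fence

## Robot

A 6-joint arm with a two-finger parallel gripper is mounted at the origin on the work surface. World frame = base frame: x ahead of the robot, y to its left, z up, the work surface at z = 0. Lengths are in m, angles in rad, forces in N, time in s.
With the tool pointing down it reaches from about 0.25 to 0.775 m from the base axis. Payload 4 kg.
Tool frame: the origin (TCP) lies on the mounting face of the last link; the fingertips stand 199 mm ahead of it and the grasp point (between the pads) lies 180 mm ahead of it; z points along the fingers, y is the direction in which the jaws open and shut (so a half turn about z gives the same grasp; the last joint's range is limited). The gripper opens to 94 mm and grips with 3 to 60 N. Pads are 16 mm wide; open, the fingers measure 119 mm over their backs; the gripper's body (75 mm by 177 mm) begins 78 mm behind the grasp point.
Start: joints at [-0.103, 0.087, 1.371, -0, 1.684, -0.103], TCP at [0.55, -0, 0.405] pointing down, gripper open.
Joint ranges: [-3.1, 3.1], [-0.76, 2.03], [0.27, 2.55], [-1.08, 4.22], [0.17, 2.65], [-2.57, 2.57]. Speed limits (rad/s): [2.79, 2.79, 3.14, 3.14, 3.14, 3.14].

## Interface

Orientations are given as a rotation vector (axis times angle).
In Python, from cell import state, capture, get_calibration, sign_off gives the robot as it stands.
- The arm moves only by the shell command python3 -m pendant 'ROWS'. ROWS is JSON, a list of rows, each an object with "rot": the turn, a rotation vector about the tool's x, y, z in degrees, a list of three; "translation": the shift along the tool's x, y, z in m, a list of three; "jaw": the gripper's target within -1 to 1 (fully open at 1, half-way at 0, shut at -1). In form: [{"rot": [rx, ry, rz], "translation": [tx, ty, tz], "jaw": jaw}, ...]. A call has 1 to 10 rows; each row shifts and turns the commanded pose from where the row before left it, along the tool's axes as they then stand; what a row does not reach is not made up. A row lasts 1/12 s, in which the tool goes at most 41.7 mm and 7.16 degrees, less where a joint would pass 70% of its speed; a pose out of reach is approached as far as the arm can. A call with a gripper value outside its range is refused whole. The fingers move at their own pace and stop on an object; the grip force is fixed at half the most. Time passes only in rows, so rows that do not move let the fingers close. It gives the time, the measured TCP pose, the force and the opening at its end, in the units of the state.
- state(): the state, without advancing time (a new reading comes with each control period).
- capture(name): name is "scene" or "side" or "wrist"; returns (picture, depth): 384x512x3 uint8, red, green, blue; 384x512 float32, m along the optical axis (not along the pixel's ray), 0 where there is no reading.
- get_calibration(name): a dict with "intrinsics" (3x3 intrinsics, pixels), "eye" and "orientation" of the camera in the world. Camera axes: x right, y down, z forward; pixel columns grow to the right and rows downward; lengths in m; the calibration is good to about 2 mm. A picture is of the moment at which its call begins: read the wrist's pose just before it. get_calibration takes no time and is no camera call; for the wrist camera it gives the pose at the moment of the call.
- sign_off(): hands the job in, once; it reports no verdict.
The state is a dict: "time_s": time; "joint_pos": joint angles; "qvel": joint speeds; "effort": joint torques, N m; "tcp_pos": TCP position; "orientation": TCP orientation; "ft_force": force on the tool from outside, world axes, zero at the start; "moment": the same for the moment, N m; "finger_gap": finger opening in m.
Only numpy, scipy, OpenCV 4.12 (cv2) and the standard library are available. Lean on these libraries where they do the work, as an engineer would, in place of code of your own. Each camera call takes 0.05 s, during which the arm holds its last target.

## Task

Get the rolling board ready: without lifting the guide bar, push it in near its red end until that end is pressed against the fence, then push near its black end until the whole bar is pressed flush along the fence. Then slide it along the fence until its red end is pressed up against the stop block, leave it lying flush against both, and let go. Go gently, the fence and stop are only lightly fixed and take no more than a firm fingertip push, and leave the ring cutter, the bowl and the wooden knife where they are.

Things in the scene. Friction and masses are not known exactly. Their poses are not given: they have to be found in the camera images.
- board: Brown wooden rolling board, 360 x 600 mm, 18 mm thick, fixed to the table; placed and turned differently each time. Origin: centre of its underside; x across it (away from the robot), y along it (to the robot's left), z up. Its top lies 18 mm above the origin.
- fence: Dark wood fence strip with three brass screws, fixed on the board: 25 mm deep, 440 mm long (along the board's y), 22 mm high above the board's top. Straight face towards the robot. Rigid; it must not be loaded with more than about 30 N.
- fence_face (a point): Point on the fence's face towards the robot, mid-length (220 mm from each end), at the level of the board's top. Axes as the board's: the face lies in the plane x = 0 of this frame; free side x < 0.
- stop: Dark wood stop block with one brass screw, fixed on the board at the +y end of the fence's working face: 60 mm (board x, reaching from the fence face towards the robot) x 25 mm (board y) x 22 mm high. Rigid; it must not be loaded with more than about 30 N.
- stop_face (a point): Point on the stop's face towards -y, where it meets the fence's face, at the level of the board's top. Axes as the board's: the stop's face lies in the plane y = 0 of this frame, 185 mm along +y from fence_face; bar arrives from y < 0.
- bar: Loose flat aluminium guide bar, 300 mm long (its y) x 40 mm wide (its x) x 16 mm high, 0.27 to 0.42 kg, with 12 mm red plastic end at +y and black plastic end at -y, flush with the bar. Origin: centre of its underside, resting on the board; x towards the fence. It starts askew on the robot's side of the fence, its red end short of the stop. Sliding it on the board takes about 2 to 6 N; pushing one end swings the other end a little the opposite way.
- bar_red (a point): Lower corner of the bar at its red end, fence side: 20 mm along the bar's x and 150 mm along its y from the bar's origin.
- bar_plain (a point): Lower corner of the bar at its black end, fence side: 20 mm along the bar's x and 150 mm along its -y from the bar's origin.
- cutter: Loose steel ring cutter, 90 mm diameter, 35 mm high, standing on the board to the left, nearer the robot than the fence. Origin: centre of its underside. Bystander.
- bowl: Loose blue ceramic bowl, 90 mm across, 45 mm high, standing on the board behind the fence (far side from the robot). Origin: centre of its underside. Bystander.
- knife: Loose pale wooden modelling knife, 160 x 22 x 8 mm, lying along the board behind the fence. Bystander.

How it is judged:
On the way, in this order (a step that is already met when the one before it is completed fails the run):
1. the bar's red end is pressed against the fence (gap under 3 mm, more than 1.5 N), its black end still more than 5 mm away (x of bar_red in the frame of fence_face above -0.003 m and contact force between bar and fence above 1.5 N and x of bar_plain in the frame of fence_face below -0.005 m), for 0.1 s.
2. the whole bar is pressed flush along the fence (both ends within 3 mm, more than 1.5 N) (x of each of bar_red, bar_plain in the frame of fence_face above -0.003 m and contact force between bar and fence above 1.5 N), for 0.2 s.
3. the bar's red end is pressed against the stop (gap under 2 mm, more than 1.5 N), the bar within 6 mm of the fence at both ends (y of bar_red in the frame of stop_face above -0.002 m and contact force between bar and stop above 1.5 N and x of each of bar_red, bar_plain in the frame of fence_face above -0.006 m), for 0.2 s.
At the end, for the whole second after the job is handed in: The bar lies flat on the board at rest and released, both ends within 2 mm of the fence's face and the red end within 2 mm of the stop (x of bar_red in the frame of fence_face between -0.002 and 0.003 m and x of bar_plain in the frame of fence_face between -0.002 and 0.003 m and y of bar_red in the frame of stop_face above -0.002 m and z of bar_red in the frame of fence_face below 0.003 m and linear speed of bar below 0.01 m/s and angle between bar's own z axis and vertical below 0.05 rad); the robot touches nothing.
It fails at once if the bar is pressed against the fence with more than 30 N (contact force between bar and fence above 30 N).
It fails at once if the bar is pressed against the stop with more than 30 N (contact force between bar and stop above 30 N).
It fails at once if the robot pushes the fence or stop directly with more than 30 N (contact force between any of the arm, the fingers and fence above 30 N or contact force between any of the arm, the fingers and stop above 30 N).
It fails at once if the bar is lifted off the board by more than 8 mm (z of any of bar_red, bar_plain in the frame of board above 0.026 m).
It fails at once if the ring cutter, the bowl or the wooden knife is moved by more than 15 mm (distance of any of cutter, bowl, knife from where it was at the start of the episode above 0.015 m).
It also fails if it takes over 72 s, if anything falls off the work surface, if the arm or the gripper's body presses on something with over 40 N, if the wrist force passes 120 N, or if a joint passes its speed limit or range.

## Working session

There is one attempt and no reset: what is moved stays moved. The work goes in short steps, Python scripts to look and compute and a shell command to move; the robot and the scene stay as the last step left them, time stands still between calls to the robot, and variables do not carry over. Pictures are saved under pics/ and viewed, and the job is handed in when it is done.

```bash
ls; mkdir -p pics; python3 - <<'E'
from cell import *
import cv2,numpy as np
print(state())
for n in ["scene","side"]:
    c=get_calibration(n);print(n,c)
    p,d=capture(n);cv2.imwrite(f"pics/{n}0.png",p[:,:,::-1]);np.save(f"pics/{n}0d.npy",d)
E
```

```text
pics
{'time_s': 0.0, 'joint_pos': array([-1.03084757e-01,  8.79386384e-02,  1.37221350e+00,  5.78870625e-07,
        1.68357681e+00, -1.03112680e-01]), 'qvel': array([ 8.85982280e-04,  9.52625199e-05, -1.37920438e-04, -8.32227996e-04,
        2.17401535e-04, -1.26283678e-03]), 'effort': array([ 1.28542815e-03, -3.40182602e+01, -3.02423716e+01,  7.18220207e-02,
        3.29729996e-02, -1.13141955e-04]), 'tcp_pos': array([5.49893683e-01, 1.48507410e-05, 4.03533323e-01]), 'orientation': array([-2.22023723e+00, -2.22029937e+00,  2.11421342e-03]), 'ft_force': array([-0.44600831, -0.21034023, -0.16615503]), 'moment': array([ 0.01095022, -0.04486109,  0.04147699]), 'finger_gap': 0.09353956086938604}
scene {'intrinsics': array([[368.7097098 ,   0.        , 247.51239205],
       [  0.        , 368.7097098 , 191.50158014],
       [  0.        ,   0.        ,   1.        ]]), 'eye': array([0.9410795 , 0.37281288, 0.59629192]), 'orientation': array([-1.068467  , -2.48100539,  0.91259127])}
side {'intrinsics': array([[448.35482925,   0.        , 249.18465603],
       [  0.        , 448.35482925, 183.97465911],
       [  0.        ,   0.        ,   1.        ]]), 'eye': array([0.23295359, 0.68339794, 0.57777413]), 'orientation': array([-0.59424131,  2.56145052, -1.26026126])}
```

View pics/scene0.png

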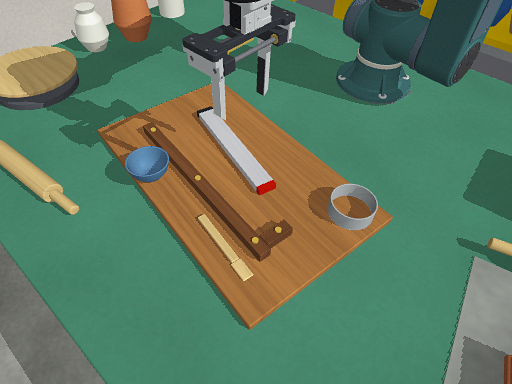

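View pics/side0.png

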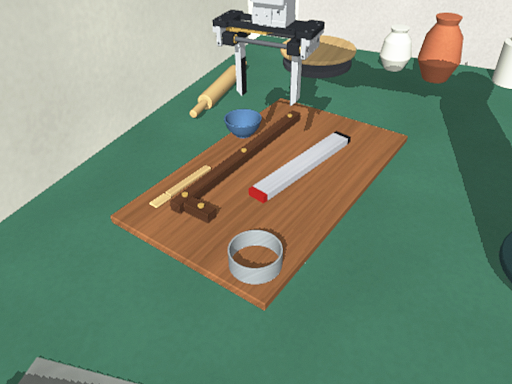

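```bash
cat > h.py <<'E'
import numpy as np,cv2
from scipy.spatial.transform import Rotation as R
from cell import *
def cloud(n,save=None):
    c=get_calibration(n);p,d=capture(n)
    if save: cv2.imwrite(save,p[:,:,::-1])
    return world(c,d),p,d
def world(c,d):
    K=c["intrinsics"];v,u=np.mgrid[:d.shape[0],:d.shape[1]]
    ray=np.stack([(u-K[0,2])/K[0,0],(v-K[1,2])/K[1,1],np.ones_like(d)],-1)*d[...,None]
    return ray@R.from_rotvec(c["orientation"]).as_matrix().T+c["eye"]
def proj(c,P):
    q=(np.asarray(P)-c["eye"])@R.from_rotvec(c["orientation"]).as_matrix()
    q=q@c["intrinsics"].T;return q[...,:2]/q[...,2:]
def masks(W,p):
    hsv=cv2.cvtColor(p,cv2.COLOR_RGB2HSV);h,s,v=[hsv[...,i].astype(int) for i in range(3)]
    z=W[...,2];inb=(abs(W[...,1])<.5)&(W[...,0]>.25)&(W[...,0]<.9)
    red=((h<5)|(h>174))&(s>190)&(z>.02)&(z<.05)&inb
    grey=(s<45)&(v>110)&(z>.028)&(z<.040)&inb
    dark=(h<18)&(s>80)&(v<110)&(z>.034)&(z<.046)&inb
    return red,grey,dark
E
python3 - <<'E'
from h import *
for n in["scene","side"]:
    c=get_calibration(n);p=cv2.imread(f"pics/{n}0.png")[:,:,::-1].copy();d=np.load(f"pics/{n}0d.npy")
    W=world(c,d)
    for nm,m in zip(["red","grey","dark"],masks(W,p)):
        m=m.astype(np.uint8);k,l,st,_=cv2.connectedComponentsWithStats(m)
        i=1+st[1:,4].argmax();P=W[l==i]
        r=cv2.minAreaRect((P[:,:2]*1000).astype(np.float32));print(n,nm,st[i],np.median(P[:,2]),r,cv2.boxPoints(r).round().tolist())
E
```

```text
scene red [257 180  19  15 157] 0.032675860237714516 ((542.9275512695312, 62.75550842285156), (12.967267036437988, 40.4417839050293), 73.23096466064453) [[522.0, 62.0], [560.0, 51.0], [564.0, 63.0], [525.0, 75.0]]
scene grey [ 199  109   74   78 1523] 0.03390485752933625 ((500.7098693847656, -76.11848449707031), (276.90435791015625, 41.42887878417969), 73.07061767578125) [[441.0, -203.0], [480.0, -215.0], [561.0, 50.0], [521.0, 62.0]]
scene dark [147 122 145 132 679] 0.03991582014166506 ((596.6964721679688, -41.29078674316406), (437.38134765625, 70.50367736816406), 81.39939880371094) [[529.0, -252.0], [599.0, -263.0], [664.0, 170.0], [595.0, 180.0]]
side red [249 187  18  16 154] 0.03131362175693286 ((540.3707885742188, 66.55531311035156), (12.763666152954102, 41.24724197387695), 75.67295837402344) [[519.0, 65.0], [559.0, 55.0], [562.0, 68.0], [522.0, 78.0]]
side grey [ 253  133   95   63 1550] 0.03410799891653127 ((498.1192932128906, -73.59063720703125), (279.6874084472656, 43.09224319458008), 72.89064025878906) [[436.0, -201.0], [478.0, -214.0], [560.0, 54.0], [519.0, 66.0]]
side dark [ 171  111  129  106 1652] 0.04021966263021326 ((608.4960327148438, -41.9970703125), (437.1941833496094, 86.35426330566406), 84.00692749023438) [[543.0, -255.0], [629.0, -264.0], [674.0, 171.0], [588.0, 180.0]]
```

```bash
python3 - <<'E'
from h import *
print(get_calibration("wrist"))
W,p,d=cloud("wrist","pics/w0.png");np.save("pics/w0d.npy",d)
for n in["scene","side"]:
    c=get_calibration(n);p=cv2.imread(f"pics/{n}0.png")[:,:,::-1].copy();d=np.load(f"pics/{n}0d.npy")
    W=world(c,d);m=masks(W,p)[2]&(W[...,2]>.0375)
    P=W[m][:,:2]*1000;P=P[(P[:,0]>500)&(P[:,0]<720)]
    im=np.zeros((500,300,3),np.uint8);
    for x,y in P: cv2.circle(im,(int(x-450),int(250-y)),1,(255,255,255),-1)
    cv2.imwrite(f"pics/top_{n}.png",im)
    # robust: bin along y
    for y in range(-250,200,25):
        q=P[abs(P[:,1]-y)<8]
        if len(q)>5: print(n,y,len(q),np.percentile(q[:,0],[2,98]).round(1))
E
```

```text
{'intrinsics': array([[308.97495781,   0.        , 259.64153323],
       [  0.        , 308.97495781, 195.02208696],
       [  0.        ,   0.        ,   1.        ]]), 'eye': array([0.5497504 , 0.07497604, 0.38418955]), 'orientation': array([ 2.87766048e+00, -2.17298184e-03, -1.92379913e-03])}
scene -250 22 [586.3 610.6]
scene -225 23 [591.  614.5]
scene -200 15 [595.3 618.1]
scene -175 16 [598.4 621.4]
scene -150 13 [602.2 627.2]
scene -125 22 [607.1 631.4]
scene -100 19 [610.2 635.5]
scene -75 18 [614.7 639.1]
scene -50 16 [618.4 643.8]
scene -25 15 [622.  647.7]
scene 0 14 [627.  651.4]
scene 25 17 [630.3 656. ]
scene 50 17 [635.4 659.9]
scene 75 19 [638.  663.6]
scene 100 24 [643.2 668.6]
scene 125 35 [646.6 671.6]
scene 150 175 [591.2 674.4]
scene 175 16 [593.9 669.2]
side -250 28 [581.8 603.7]
side -225 22 [584.8 607.7]
side -200 32 [589.9 612.2]
side -175 36 [593.2 615. ]
side -150 34 [597.7 619.1]
side -125 40 [601.8 625.6]
side -100 42 [606.  629.3]
side -75 38 [610.3 634.1]
side -50 27 [613.4 639.7]
side -25 53 [617.8 641.6]
side 0 48 [622.8 646.6]
side 25 55 [626.3 650.5]
side 50 57 [629.8 654.6]
side 75 65 [634.9 658.8]
side 100 64 [639.  662.6]
side 125 65 [643.6 666.3]
side 150 177 [588.1 670.1]
side 175 60 [590.1 670.8]
```

View pics/w0.png

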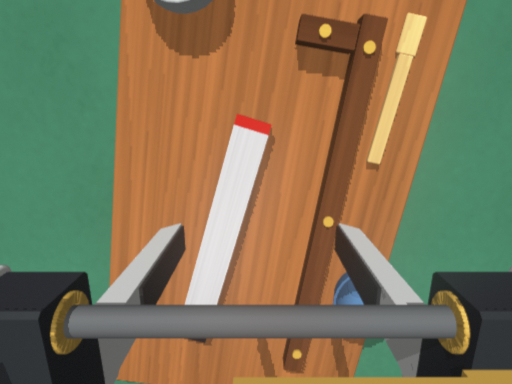

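```bash
cat >> h.py <<'E'
def rep(W,p,lab=''):
    red,grey,dark=masks(W,p);out={}
    m=dark&(W[...,2]>.0375);P=W[m][:,:2]*1000;P=P[(P[:,0]>500)&(P[:,0]<720)]
    X=[];Y=[]
    for y in range(-250,130,20):
        q=P[abs(P[:,1]-y)<8]
        if len(q)>5: X.append(np.percentile(q[:,0],3)-.163*0);Y.append(np.median(q[:,1]))
    if len(X)>3:
        f=np.polyfit(Y,X,1);print(lab,"face x0,slope",f[1].round(1),f[0].round(4),"rms",np.std(np.polyval(f,Y)-X).round(2))
        t=np.array([f[0],1])/np.hypot(f[0],1);n=np.array([t[1],-t[0]]);o=np.array([f[1],0])
        s=(P-o)@t;g=(P-o)@n
        q=s[(g<-15)&(g>-55)]
        print("  stop face s",np.percentile(q,3).round(1) if len(q)>9 else None,"fence s range",np.percentile(s,[.5,99.5]).round(1))
    for nm,mm in (("red",red),("bar",grey|red)):
        k,l,st,_=cv2.connectedComponentsWithStats(mm.astype(np.uint8))
        i=1+st[1:,4].argmax();P=W[l==i];P=P[P[:,2]>.03][:,:2]*1000
        r=cv2.minAreaRect(P.astype(np.float32));print("  ",nm,np.round(r[1],1),cv2.boxPoints(r).round(1).tolist())
        if len(X)>3:
            b=(cv2.boxPoints(r)-o);print("     fence frame (s,g)",np.c_[b@t,b@n].round(1).tolist())
E
python3 - <<'E'
from h import *
for n,f in(("scene","scene0"),("side","side0"),("wrist","w0")):
    c=get_calibration(n);p=cv2.imread(f"pics/{f}.png")[:,:,::-1].copy();d=np.load(f"pics/{f}d.npy")
    W=world(c,d);rep(W,p,n)
E
```

```text
scene face x0,slope 626.8 0.1624 rms 0.4
  stop face s 140.5 fence s range [-263.   172.8]
   red [13.  40.4] [[521.7000122070312, 62.400001525878906], [560.4000244140625, 50.70000076293945], [564.2000122070312, 63.099998474121094], [525.4000244140625, 74.80000305175781]]
     fence frame (s,g) [[44.7, -113.7], [39.4, -73.6], [52.3, -71.9], [57.6, -112.0]]
   bar [290.1  41.4] [[440.6000061035156, -202.5], [480.20001220703125, -214.60000610351562], [564.7000122070312, 62.900001525878906], [525.0999755859375, 75.0]]
     fence frame (s,g) [[-229.8, -151.3], [-235.3, -110.3], [52.2, -71.4], [57.7, -112.4]]
side face x0,slope 622.6 0.1654 rms 0.68
  stop face s 141.0 fence s range [-255.6  174.2]
   red [11.7 39.6] [[519.2999877929688, 67.9000015258789], [556.7000122070312, 55.0], [560.5, 66.0999984741211], [523.0999755859375, 79.0]]
     fence frame (s,g) [[50.2, -113.1], [43.5, -74.0], [55.1, -72.1], [61.7, -111.1]]
   bar [292.5  43. ] [[436.3999938964844, -200.89999389648438], [477.5, -213.60000610351562], [563.5999755859375, 65.9000015258789], [522.5, 78.5999984741211]]
     fence frame (s,g) [[-228.6, -151.0], [-234.4, -108.4], [55.4, -69.0], [61.2, -111.6]]
wrist face x0,slope 623.7 0.1635 rms 0.6
  stop face s 136.8 fence s range [-258.1  168.9]
   red [ 9.9 39.1] [[521.4000244140625, 62.79999923706055], [558.7999877929688, 51.400001525878906], [561.7000122070312, 60.900001525878906], [524.2999877929688, 72.30000305175781]]
     fence frame (s,g) [[45.5, -111.1], [40.3, -72.3], [50.1, -71.0], [55.3, -109.8]]
   bar [236.9  40. ] [[451.29998779296875, -165.6999969482422], [489.6000061035156, -177.3000030517578], [558.7000122070312, 49.20000076293945], [520.4000244140625, 60.900001525878906]]
     fence frame (s,g) [[-191.3, -143.4], [-196.6, -103.7], [38.1, -72.1], [43.4, -111.7]]
```

```bash
python3 -m pendant '[{"rot":[0,0,4.65],"translation":[0,0,0],"jaw":-1},{"rot":[0,0,4.65],"translation":[0,0,0],"jaw":-1},{"rot":[0,0,0],"translation":[0.002,-0.028,0],"jaw":-1},{"rot":[0,0,0],"translation":[0.002,-0.027,0],"jaw":-1},{"rot":[0,0,0],"translation":[0,-0.027,0.02],"jaw":-1},{"rot":[0,0,0],"translation":[0,0,0.035],"jaw":-1},{"rot":[0,0,0],"translation":[0,0,0.035],"jaw":-1},{"rot":[0,0,0],"translation":[0,0,0.03],"jaw":-1},{"rot":[0,0,0],"translation":[0,0,0.02],"jaw":-1},{"rot":[0,0,0],"translation":[0,0,0],"jaw":-1}]'
cat >> h.py <<'E'
T=np.array([.1614,.9869]);N=np.array([.9869,-.1614]);O=np.array([.6237,0])
def st():
    s=state();q=s["tcp_pos"];M=R.from_rotvec(s["orientation"]).as_matrix();a=q+M@[0,0,.199]
    f=s["ft_force"];b=a[:2]-O
    print("t %.2f tip s %.1f g %.1f z %.1f  F s %.1f n %.1f z %.1f gap %.1f yaw %.2f tilt %.2f"%(s["time_s"],b@T*1e3,b@N*1e3,a[2]*1e3,f[:2]@T,f[:2]@N,f[2],s["finger_gap"]*1e3,np.degrees(np.arctan2(M[1,1],M[0,1])),np.degrees(np.arccos(-M[2,2]))))
E
python3 -c "from h import *;st()"
```

```text
time_s: 0.98
tcp_pos: [0.4675, 0.0174, 0.2592]
orientation: [-2.388, -2.029, 0.012]
ft_force: [-0.7, 0.8, -0.3]
finger_gap: 0.0307
t 0.98 tip s -8.2 g -159.2 z 60.2  F s 0.7 n -0.8 z -0.3 gap 30.7 yaw -9.30 tilt 0.64
```

```bash
python3 -m pendant '[{"rot":[0,0,0],"translation":[0,0,0.015],"jaw":-1},{"rot":[0,0,0],"translation":[0,0,0.012],"jaw":-1},{"rot":[0,0,0],"translation":[0,0,0.006],"jaw":-1},{"rot":[0,0,0],"translation":[0,0,0],"jaw":-1},{"rot":[0,0,0],"translation":[0,0,0],"jaw":-1}]'
python3 - <<'E'
from h import *
st();W,p,d=cloud("wrist","pics/w1.png");rep(W,p);st()
E
```

```text
time_s: 1.4
tcp_pos: [0.4701, 0.0172, 0.2326]
orientation: [2.394, 2.034, 0.001]
ft_force: [-0.0, -0.1, 0.5]
finger_gap: 0.0007
t 1.40 tip s -7.8 g -154.1 z 33.6  F s -0.1 n -0.0 z 0.5 gap 0.7 yaw -9.30 tilt 0.06
 face x0,slope 623.4 0.1717 rms 0.28
  stop face s None fence s range [-116.7  -12.9]
   red [10.7 40.2] [[520.4000244140625, 62.29999923706055], [558.7999877929688, 50.5], [561.9000244140625, 60.79999923706055], [523.5, 72.5]]
     fence frame (s,g) [[43.9, -112.1], [38.8, -72.2], [49.5, -70.9], [54.6, -110.7]]
   bar [96.2 41. ] [[491.70001220703125, -30.899999618530273], [530.9000244140625, -42.79999923706055], [558.9000244140625, 49.20000076293945], [519.7000122070312, 61.099998474121094]]
     fence frame (s,g) [[-52.8, -124.5], [-57.8, -83.9], [37.6, -71.9], [42.7, -112.6]]
t 1.45 tip s -7.8 g -153.8 z 33.9  F s -0.1 n 0.3 z -0.2 gap -0.1 yaw -9.30 tilt 0.12
```

View pics/w1.png

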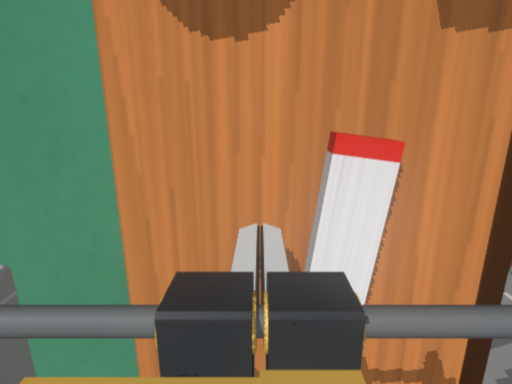

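```bash
python3 -m pendant '[{"rot":[0,0,0],"translation":[0,0,0.005],"jaw":-1},{"rot":[0,0,0],"translation":[0,0,0.004],"jaw":-1},{"rot":[0,0,0],"translation":[0,0.004,0],"jaw":-1},{"rot":[0,0,0],"translation":[0,0.004,0],"jaw":-1},{"rot":[0,0,0],"translation":[0,0.004,0],"jaw":-1},{"rot":[0,0,0],"translation":[0,0.002,0],"jaw":-1},{"rot":[0,0,0],"translation":[0,0,0],"jaw":-1}]'
python3 -c "from h import *;st()"
python3 -m pendant '[{"rot":[0,0,0],"translation":[0,0.002,0],"jaw":-1},{"rot":[0,0,0],"translation":[0,0.002,0],"jaw":-1},{"rot":[0,0,0],"translation":[0,0.002,0],"jaw":-1},{"rot":[0,0,0],"translation":[0,0.002,0],"jaw":-1},{"rot":[0,0,0],"translation":[0,0.002,0],"jaw":-1}]'
python3 -c "from h import *;st()"
python3 -m pendant '[{"rot":[0,0,0],"translation":[0,0.003,0],"jaw":-1},{"rot":[0,0,0],"translation":[0,0.003,0],"jaw":-1},{"rot":[0,0,0],"translation":[0,0.003,0],"jaw":-1},{"rot":[0,0,0],"translation":[0,0.003,0],"jaw":-1},{"rot":[0,0,0],"translation":[0,0.003,0],"jaw":-1}]'
python3 - <<'E'
from h import *
st();W,p,d=cloud("side","pics/s1.png");rep(W,p);st()
E
```

```text
time_s: 2.03
tcp_pos: [0.4842, 0.0148, 0.2229]
orientation: [2.394, 2.033, 0.001]
ft_force: [-0.2, 0.1, -0.5]
finger_gap: 0.0007
t 2.03 tip s -7.9 g -139.9 z 23.9  F s 0.1 n -0.2 z -0.5 gap 0.7 yaw -9.31 tilt 0.04
time_s: 2.45
tcp_pos: [0.4933, 0.0133, 0.2226]
orientation: [-2.393, -2.033, 0.001]
ft_force: [-0.9, 0.2, 0.5]
finger_gap: 0.0006
t 2.45 tip s -7.9 g -131.1 z 23.6  F s 0.0 n -0.9 z 0.5 gap 0.6 yaw -9.30 tilt 0.07
time_s: 2.87
tcp_pos: [0.5085, 0.0108, 0.2226]
orientation: [-2.394, -2.034, 0.0]
ft_force: [-1.7, 0.4, 0.4]
finger_gap: 0.0006
t 2.87 tip s -7.9 g -115.5 z 23.6  F s 0.1 n -1.7 z 0.4 gap 0.6 yaw -9.30 tilt 0.01
 face x0,slope 623.4 0.1511 rms 1.6
  stop face s 140.6 fence s range [-134.9  174.2]
   red [10.4 39.2] [[541.4000244140625, 62.20000076293945], [577.7000122070312, 47.70000076293945], [581.5999755859375, 57.29999923706055], [545.2000122070312, 71.9000015258789]]
     fence frame (s,g) [[49.3, -90.4], [40.3, -52.2], [50.4, -49.8], [59.4, -88.0]]
   bar [97.9 68.7] [[482.5, -8.399999618530273], [546.2999877929688, -34.0], [582.7999877929688, 56.79999923706055], [519.0999755859375, 82.5]]
     fence frame (s,g) [[-29.3, -138.0], [-45.2, -71.1], [50.1, -48.5], [65.9, -115.4]]
t 2.92 tip s -7.9 g -114.8 z 23.7  F s 0.9 n -0.1 z 0.1 gap 0.3 yaw -9.31 tilt 0.05
```

View pics/s1.png

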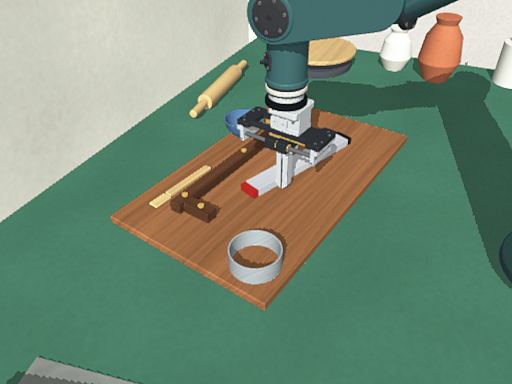

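```bash
python3 -m pendant '[{"rot":[0,0,0],"translation":[0,0.003,0],"jaw":-1},{"rot":[0,0,0],"translation":[0,0.003,0],"jaw":-1},{"rot":[0,0,0],"translation":[0,0.003,0],"jaw":-1},{"rot":[0,0,0],"translation":[0,0.003,0],"jaw":-1},{"rot":[0,0,0],"translation":[0,0.003,0],"jaw":-1},{"rot":[0,0,0],"translation":[0,0.003,0],"jaw":-1},{"rot":[0,0,0],"translation":[0,0.003,0],"jaw":-1},{"rot":[0,0,0],"translation":[0,0.003,0],"jaw":-1},{"rot":[0,0,0],"translation":[0,0.003,0],"jaw":-1}]'
python3 - <<'E'
from h import *
st();W,p,d=cloud("side","pics/s2.png");rep(W,p);st()
E
```

```text
time_s: 3.67
tcp_pos: [0.5352, 0.0065, 0.2227]
orientation: [2.394, 2.034, 0.0]
ft_force: [-1.6, 1.1, 0.2]
finger_gap: 0.0006
t 3.67 tip s -7.9 g -88.4 z 23.7  F s 0.8 n -1.8 z 0.2 gap 0.6 yaw -9.30 tilt 0.01
 face x0,slope 625.1 0.1199 rms 5.17
  stop face s 141.5 fence s range [-88.2 173.7]
   red [10.8 38.5] [[576.0999755859375, 54.29999923706055], [608.7999877929688, 33.79999923706055], [614.5, 43.0], [581.7999877929688, 63.400001525878906]]
     fence frame (s,g) [[48.1, -55.1], [31.6, -20.2], [41.4, -15.6], [57.8, -50.5]]
   bar [187.8  43.3] [[434.8999938964844, -186.6999969482422], [472.29998779296875, -208.39999389648438], [566.5, -45.900001525878906], [529.0, -24.200000762939453]]
     fence frame (s,g) [[-208.0, -166.6], [-225.1, -126.8], [-52.5, -52.7], [-35.5, -92.5]]
t 3.72 tip s -7.9 g -87.8 z 23.7  F s -1.0 n -1.0 z -1.0 gap 0.3 yaw -9.31 tilt 0.05
```

View pics/s2.png

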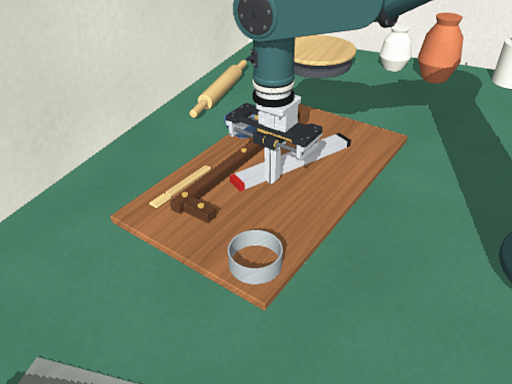

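```bash
python3 -m pendant '[{"rot":[0,0,0],"translation":[0,0.002,0],"jaw":-1},{"rot":[0,0,0],"translation":[0,0.002,0],"jaw":-1},{"rot":[0,0,0],"translation":[0,0.002,0],"jaw":-1}]'
python3 -c "from h import *;st()"
python3 -m pendant '[{"rot":[0,0,0],"translation":[0,0.001,0],"jaw":-1},{"rot":[0,0,0],"translation":[0,0.001,0],"jaw":-1}]'
python3 -c "from h import *;st()"
python3 -m pendant '[{"rot":[0,0,0],"translation":[0,0.001,0],"jaw":-1},{"rot":[0,0,0],"translation":[0,0.001,0],"jaw":-1}]'
python3 - <<'E'
from h import *
st();W,p,d=cloud("side","pics/s3.png");rep(W,p);st()
E
```

```text
time_s: 3.97
tcp_pos: [0.5409, 0.0055, 0.2227]
orientation: [-2.394, -2.034, 0.0]
ft_force: [-1.5, -0.4, 0.3]
finger_gap: 0.0004
t 3.97 tip s -7.9 g -82.6 z 23.7  F s -0.6 n -1.5 z 0.3 gap 0.4 yaw -9.30 tilt 0.00
time_s: 4.13
tcp_pos: [0.5429, 0.0052, 0.2227]
orientation: [2.394, 2.034, 0.0]
ft_force: [-0.6, -0.9, 0.2]
finger_gap: 0.0004
t 4.13 tip s -7.9 g -80.6 z 23.7  F s -1.0 n -0.4 z 0.2 gap 0.4 yaw -9.30 tilt 0.00
time_s: 4.3
tcp_pos: [0.5448, 0.0049, 0.2227]
orientation: [2.394, 2.034, -0.0]
ft_force: [-1.4, -0.1, 0.8]
finger_gap: 0.0002
t 4.30 tip s -7.9 g -78.7 z 23.7  F s -0.3 n -1.4 z 0.8 gap 0.2 yaw -9.30 tilt 0.00
 face x0,slope 622.9 0.1672 rms 0.59
  stop face s 141.0 fence s range [-259.4  174.8]
   red [ 9.7 41.7] [[589.2999877929688, 51.099998474121094], [623.7000122070312, 27.5], [629.2000122070312, 35.599998474121094], [594.7999877929688, 59.20000076293945]]
     fence frame (s,g) [[44.9, -41.6], [27.3, -3.7], [36.1, 0.4], [53.7, -37.5]]
   bar [188.8  43.3] [[435.70001220703125, -182.5], [472.1000061035156, -206.0], [574.2999877929688, -47.20000076293945], [537.9000244140625, -23.799999237060547]]
     fence frame (s,g) [[-210.9, -154.5], [-228.0, -114.7], [-54.6, -40.1], [-37.4, -79.9]]
t 4.35 tip s -7.9 g -78.4 z 23.7  F s 0.1 n -0.9 z -0.6 gap 0.4 yaw -9.30 tilt 0.02
```

```bash
for i in 1 2 3; do :; done; python3 -m pendant '[{"rot":[0,0,0],"translation":[0,0.001,0],"jaw":-1},{"rot":[0,0,0],"translation":[0,0.001,0],"jaw":-1}]'
python3 -c "from h import *;st()"
python3 -m pendant '[{"rot":[0,0,0],"translation":[0,0.001,0],"jaw":-1}]'
python3 -c "from h import *;st()"
python3 -m pendant '[{"rot":[0,0,0],"translation":[0,0.001,0],"jaw":-1}]'
python3 -c "from h import *;st()"
```

```text
time_s: 4.52
tcp_pos: [0.5464, 0.0046, 0.2225]
orientation: [-2.393, -2.033, 0.002]
ft_force: [-4.0, 0.8, 1.5]
finger_gap: 0.0004
t 4.52 tip s -7.9 g -77.3 z 23.5  F s 0.1 n -4.1 z 1.5 gap 0.4 yaw -9.30 tilt 0.09
time_s: 4.6
tcp_pos: [0.547, 0.0045, 0.2224]
orientation: [-2.392, -2.032, 0.004]
ft_force: [-5.9, 0.2, 3.1]
finger_gap: 0.0006
t 4.60 tip s -7.9 g -77.1 z 23.4  F s -0.7 n -5.8 z 3.1 gap 0.6 yaw -9.30 tilt 0.19
time_s: 4.68
tcp_pos: [0.5476, 0.0044, 0.2224]
orientation: [-2.391, -2.032, 0.006]
ft_force: [-7.6, 2.2, 2.7]
finger_gap: 0.0007
t 4.68 tip s -7.9 g -76.9 z 23.4  F s 1.0 n -7.9 z 2.7 gap 0.7 yaw -9.30 tilt 0.30
```

```bash
python3 -m pendant '[{"rot":[0,0,0],"translation":[0,0.001,0],"jaw":-1},{"rot":[0,0,0],"translation":[0,0.001,0],"jaw":-1},{"rot":[0,0,0],"translation":[0,0,0],"jaw":-1},{"rot":[0,0,0],"translation":[0,0,0],"jaw":-1},{"rot":[0,0,0],"translation":[0,0,0],"jaw":-1}]'
python3 - <<'E'
from h import *
st();W,p,d=cloud("side","pics/s4.png");rep(W,p,'side');W,p,d=cloud("scene","pics/c4.png");rep(W,p,'scene');st()
E
```

```text
time_s: 5.1
tcp_pos: [0.5489, 0.0043, 0.222]
orientation: [-2.39, -2.03, 0.008]
ft_force: [-9.3, 0.7, 3.9]
finger_gap: 0.0005
t 5.10 tip s -7.9 g -76.0 z 23.0  F s -0.8 n -9.3 z 3.9 gap 0.5 yaw -9.30 tilt 0.43
side face x0,slope 622.8 0.1628 rms 0.61
  stop face s 140.6 fence s range [-260.4  174.4]
   red [10.3 41.6] [[589.7999877929688, 50.20000076293945], [624.5999755859375, 27.399999618530273], [630.2999877929688, 36.0], [595.5, 58.79999923706055]]
     fence frame (s,g) [[44.3, -40.7], [27.3, -2.7], [36.7, 1.6], [53.7, -36.5]]
   bar [190.3  42.9] [[437.1000061035156, -183.0], [473.0, -206.60000610351562], [577.5, -47.5], [541.5999755859375, -24.0]]
     fence frame (s,g) [[-210.5, -153.9], [-228.0, -114.7], [-54.2, -37.1], [-36.7, -76.3]]
scene face x0,slope 629.0 0.1699 rms 5.3
  stop face s 141.7 fence s range [-263.6  169.4]
   red [25.2 38.1] [[590.2999877929688, 38.5], [625.9000244140625, 24.700000762939453], [635.0, 48.29999923706055], [599.4000244140625, 62.0]]
     fence frame (s,g) [[31.4, -44.6], [23.8, -7.3], [48.6, -2.2], [56.2, -39.6]]
   bar [137.3  55.6] [[517.9000244140625, -40.099998474121094], [564.5999755859375, -70.30000305175781], [639.0999755859375, 45.099998474121094], [592.4000244140625, 75.30000305175781]]
     fence frame (s,g) [[-58.2, -102.9], [-80.1, -51.8], [46.2, 2.4], [68.1, -48.7]]
t 5.20 tip s -7.9 g -76.0 z 23.0  F s 0.6 n -8.4 z 3.6 gap 0.5 yaw -9.29 tilt 0.43
```

View pics/s4.png

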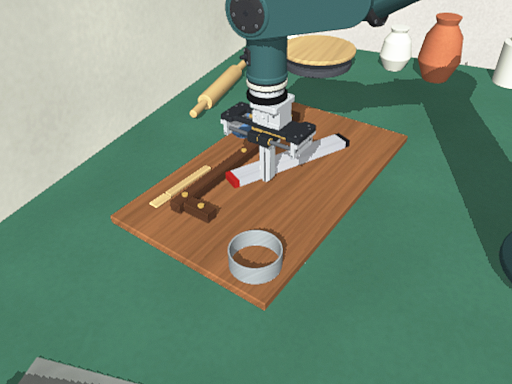

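View pics/c4.png

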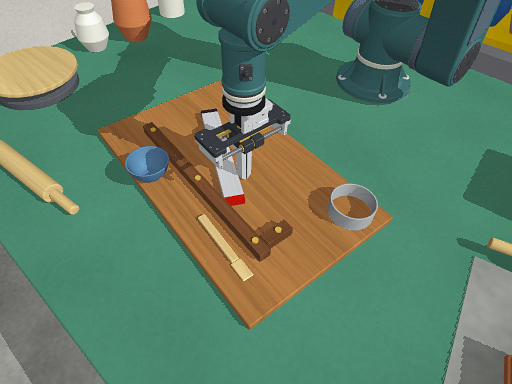

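```bash
python3 -m pendant '[{"rot":[0,0,0],"translation":[0,-0.005,0],"jaw":-1},{"rot":[0,0,0],"translation":[0,-0.02,0],"jaw":-1},{"rot":[0,0,0],"translation":[0,-0.03,0],"jaw":-1},{"rot":[0,0,0],"translation":[-0.010,-0.03,0],"jaw":-1},{"rot":[0,0,0],"translation":[-0.03,0,0],"jaw":-1},{"rot":[0,0,0],"translation":[-0.03,0,0],"jaw":-1},{"rot":[0,0,0],"translation":[-0.03,0,0],"jaw":-1},{"rot":[0,0,0],"translation":[-0.023,0,0],"jaw":-1},{"rot":[0,0,0],"translation":[0,0,0],"jaw":-1},{"rot":[0,0,0],"translation":[0,0,0],"jaw":-1}]'
python3 - <<'E'
from h import *
st();W,p,d=cloud("side","pics/s5.png");rep(W,p,'side');st()
E
```

```text
time_s: 6.03
tcp_pos: [0.4472, -0.1046, 0.2233]
orientation: [2.395, 2.029, 0.003]
ft_force: [0.2, -0.0, 0.6]
finger_gap: 0.0007
t 6.03 tip s -131.7 g -156.7 z 24.3  F s 0.0 n 0.2 z 0.6 gap 0.7 yaw -9.45 tilt 0.16
side face x0,slope 622.8 0.1632 rms 0.29
  stop face s 141.2 fence s range [-224.3  174.3]
   red [10.1 41. ] [[590.2000122070312, 50.0], [624.5, 27.600000381469727], [630.0999755859375, 36.099998474121094], [595.7000122070312, 58.5]]
     fence frame (s,g) [[44.1, -40.2], [27.5, -2.8], [36.8, 1.3], [53.4, -36.2]]
   bar [261.2  44.6] [[451.79998779296875, -159.60000610351562], [489.29998779296875, -183.6999969482422], [630.5999755859375, 35.900001525878906], [593.0999755859375, 60.099998474121094]]
     fence frame (s,g) [[-185.1, -143.1], [-202.8, -102.2], [36.7, 1.9], [54.5, -39.0]]
t 6.08 tip s -130.8 g -157.0 z 24.1  F s 0.3 n -0.5 z -0.6 gap 0.6 yaw -9.37 tilt 0.12
```

View pics/s5.png

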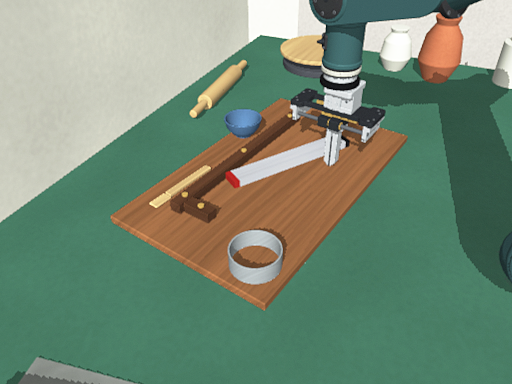

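```bash
python3 -m pendant '[{"rot":[0,0,0],"translation":[0,0.006,0],"jaw":-1},{"rot":[0,0,0],"translation":[0,0.006,0],"jaw":-1},{"rot":[0,0,0],"translation":[0,0.004,0],"jaw":-1},{"rot":[0,0,0],"translation":[0,0.003,0],"jaw":-1},{"rot":[0,0,0],"translation":[0,0.003,0],"jaw":-1},{"rot":[0,0,0],"translation":[0,0.003,0],"jaw":-1},{"rot":[0,0,0],"translation":[0,0.003,0],"jaw":-1},{"rot":[0,0,0],"translation":[0,0.003,0],"jaw":-1},{"rot":[0,0,0],"translation":[0,0.003,0],"jaw":-1},{"rot":[0,0,0],"translation":[0,0.003,0],"jaw":-1}]'
python3 -c "from h import *;st()"
python3 -m pendant '[{"rot":[0,0,0],"translation":[0,0.003,0],"jaw":-1},{"rot":[0,0,0],"translation":[0,0.003,0],"jaw":-1},{"rot":[0,0,0],"translation":[0,0.003,0],"jaw":-1},{"rot":[0,0,0],"translation":[0,0.003,0],"jaw":-1},{"rot":[0,0,0],"translation":[0,0.003,0],"jaw":-1},{"rot":[0,0,0],"translation":[0,0.003,0],"jaw":-1},{"rot":[0,0,0],"translation":[0,0.003,0],"jaw":-1}]'
python3 - <<'E'
from h import *
st();W,p,d=cloud("side","pics/s6.png");rep(W,p,'side');st()
E
```

```text
time_s: 6.92
tcp_pos: [0.4834, -0.1097, 0.2224]
orientation: [-2.394, -2.033, 0.001]
ft_force: [-2.3, -1.2, 0.3]
finger_gap: 0.0004
t 6.92 tip s -131.0 g -121.0 z 23.4  F s -1.5 n -2.0 z 0.3 gap 0.4 yaw -9.31 tilt 0.06
time_s: 7.5
tcp_pos: [0.5045, -0.1131, 0.2227]
orientation: [2.394, 2.034, 0.0]
ft_force: [-1.9, 1.3, 0.8]
finger_gap: 0.0004
t 7.50 tip s -130.9 g -99.4 z 23.7  F s 1.0 n -2.1 z 0.8 gap 0.4 yaw -9.30 tilt 0.01
side face x0,slope 622.6 0.1596 rms 1.41
  stop face s 140.6 fence s range [-230.3  173.7]
   red [10.1 42.6] [[590.9000244140625, 57.79999923706055], [630.7000122070312, 42.70000076293945], [634.2999877929688, 52.20000076293945], [594.4000244140625, 67.30000305175781]]
     fence frame (s,g) [[52.0, -40.5], [43.5, 1.2], [53.4, 3.3], [62.0, -38.4]]
   bar [233.1  55.8] [[489.5, -139.89999389648438], [540.4000244140625, -162.89999389648438], [636.2999877929688, 49.599998474121094], [585.4000244140625, 72.5]]
     fence frame (s,g) [[-159.1, -109.4], [-173.8, -55.6], [51.1, 5.7], [65.7, -48.2]]
t 7.55 tip s -130.9 g -98.8 z 23.8  F s 0.7 n -1.2 z -0.3 gap 0.6 yaw -9.30 tilt 0.06
```

View pics/s6.png

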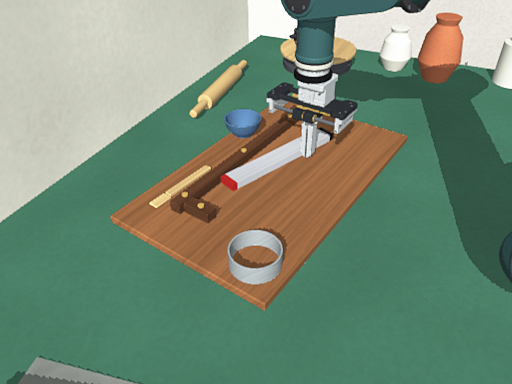

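```bash
python3 -m pendant '[{"rot":[0,0,0],"translation":[0,0.003,0],"jaw":-1},{"rot":[0,0,0],"translation":[0,0.003,0],"jaw":-1},{"rot":[0,0,0],"translation":[0,0.003,0],"jaw":-1},{"rot":[0,0,0],"translation":[0,0.003,0],"jaw":-1},{"rot":[0,0,0],"translation":[0,0.003,0],"jaw":-1},{"rot":[0,0,0],"translation":[0,0.003,0],"jaw":-1},{"rot":[0,0,0],"translation":[0,0.003,0],"jaw":-1},{"rot":[0,0,0],"translation":[0,0.003,0],"jaw":-1},{"rot":[0,0,0],"translation":[0,0.003,0],"jaw":-1},{"rot":[0,0,0],"translation":[0,0.003,0],"jaw":-1}]'
python3 -c "from h import *;st()"
python3 -m pendant '[{"rot":[0,0,0],"translation":[0,0.002,0],"jaw":-1},{"rot":[0,0,0],"translation":[0,0.002,0],"jaw":-1},{"rot":[0,0,0],"translation":[0,0.002,0],"jaw":-1}]'
python3 - <<'E'
from h import *
st();W,p,d=cloud("side","pics/s7.png");rep(W,p,'side');st()
E
```

```text
time_s: 8.38
tcp_pos: [0.534, -0.118, 0.2227]
orientation: [2.394, 2.034, 0.0]
ft_force: [-1.0, 0.5, 0.7]
finger_gap: 0.0004
t 8.38 tip s -130.9 g -69.4 z 23.7  F s 0.4 n -1.1 z 0.7 gap 0.4 yaw -9.30 tilt 0.00
time_s: 8.63
tcp_pos: [0.5398, -0.1189, 0.2227]
orientation: [-2.394, -2.034, -0.0]
ft_force: [-1.7, -0.0, 0.9]
finger_gap: 0.0002
t 8.63 tip s -130.9 g -63.6 z 23.7  F s -0.3 n -1.7 z 0.9 gap 0.2 yaw -9.30 tilt 0.00
side face x0,slope 623.2 0.1584 rms 1.45
  stop face s 140.8 fence s range [-218.8  174.1]
   red [11.6 39.8] [[592.7000122070312, 63.0], [631.5, 54.0], [634.0999755859375, 65.30000305175781], [595.2999877929688, 74.30000305175781]]
     fence frame (s,g) [[57.5, -39.9], [54.6, -0.2], [66.2, 0.6], [69.0, -39.1]]
   bar [246.1  52.7] [[528.7999877929688, -161.8000030517578], [579.7999877929688, -174.89999389648438], [641.0999755859375, 63.400001525878906], [590.0, 76.5]]
     fence frame (s,g) [[-174.6, -67.9], [-179.6, -15.4], [65.4, 7.7], [70.4, -44.7]]
t 8.68 tip s -130.9 g -63.1 z 23.7  F s 0.1 n -0.6 z -0.3 gap 0.6 yaw -9.30 tilt 0.04
```

View pics/s7.png

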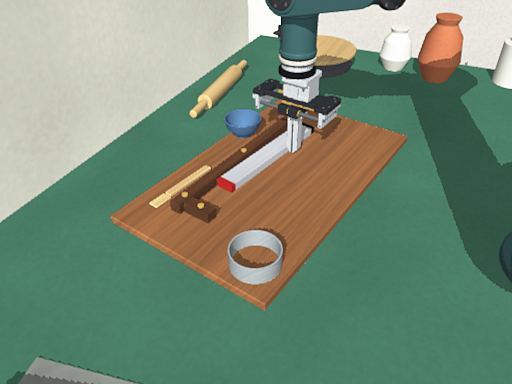

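```bash
python3 -m pendant '[{"rot":[0,0,0],"translation":[0,0.002,0],"jaw":-1},{"rot":[0,0,0],"translation":[0,0.002,0],"jaw":-1},{"rot":[0,0,0],"translation":[0,0.002,0],"jaw":-1}]'
python3 -c "from h import *;st()"
for k in 1; do python3 -m pendant '[{"rot":[0,0,0],"translation":[0,0.001,0],"jaw":-1},{"rot":[0,0,0],"translation":[0,0.001,0],"jaw":-1}]'; python3 -c "from h import *;st()"; done
python3 -m pendant '[{"rot":[0,0,0],"translation":[0,0.001,0],"jaw":-1},{"rot":[0,0,0],"translation":[0,0.001,0],"jaw":-1}]'; python3 -c "from h import *;st()"
```

```text
time_s: 8.93
tcp_pos: [0.5457, -0.1199, 0.2227]
orientation: [2.394, 2.034, 0.0]
ft_force: [-1.4, -0.2, 0.9]
finger_gap: 0.0004
t 8.93 tip s -130.9 g -57.6 z 23.7  F s -0.4 n -1.4 z 0.9 gap 0.4 yaw -9.30 tilt 0.01
time_s: 9.1
tcp_pos: [0.5477, -0.1202, 0.2227]
orientation: [-2.394, -2.034, 0.0]
ft_force: [-2.3, 1.0, -0.2]
finger_gap: 0.0006
t 9.10 tip s -130.9 g -55.6 z 23.7  F s 0.6 n -2.5 z -0.2 gap 0.6 yaw -9.30 tilt 0.00
time_s: 9.27
tcp_pos: [0.5496, -0.1205, 0.2227]
orientation: [-2.394, -2.034, -0.0]
ft_force: [-1.0, -0.4, -0.3]
finger_gap: 0.0005
t 9.27 tip s -130.9 g -53.7 z 23.7  F s -0.6 n -0.9 z -0.3 gap 0.5 yaw -9.30 tilt 0.00
```

```bash
python3 -m pendant '[{"rot":[0,0,0],"translation":[0,0.001,0],"jaw":-1},{"rot":[0,0,0],"translation":[0,0.001,0],"jaw":-1}]'
python3 -c "from h import *;st()"
python3 -m pendant '[{"rot":[0,0,0],"translation":[0,0.001,0],"jaw":-1}]'; python3 -c "from h import *;st()"
python3 -m pendant '[{"rot":[0,0,0],"translation":[0,0.001,0],"jaw":-1}]'; python3 -c "from h import *;st()"
```

```text
time_s: 9.43
tcp_pos: [0.5516, -0.1208, 0.2227]
orientation: [2.394, 2.034, 0.0]
ft_force: [-2.2, -0.1, -0.7]
finger_gap: 0.0003
t 9.43 tip s -130.9 g -51.6 z 23.7  F s -0.5 n -2.1 z -0.7 gap 0.3 yaw -9.30 tilt 0.00
time_s: 9.52
tcp_pos: [0.5522, -0.1209, 0.2226]
orientation: [-2.393, -2.033, 0.002]
ft_force: [-5.4, 1.0, 3.3]
finger_gap: 0.0007
t 9.52 tip s -130.9 g -51.5 z 23.6  F s 0.2 n -5.5 z 3.3 gap 0.7 yaw -9.29 tilt 0.12
time_s: 9.6
tcp_pos: [0.5527, -0.121, 0.2226]
orientation: [-2.392, -2.032, 0.004]
ft_force: [-8.5, 0.1, 4.4]
finger_gap: 0.0006
t 9.60 tip s -130.9 g -51.4 z 23.6  F s -1.3 n -8.4 z 4.4 gap 0.6 yaw -9.29 tilt 0.25
```

```bash
python3 -m pendant '[{"rot":[0,0,0],"translation":[0,0.001,0],"jaw":-1},{"rot":[0,0,0],"translation":[0,0,0],"jaw":-1},{"rot":[0,0,0],"translation":[0,0,0],"jaw":-1},{"rot":[0,0,0],"translation":[0,0,0],"jaw":-1},{"rot":[0,0,0],"translation":[0,0,0],"jaw":-1}]'
python3 - <<'E'
from h import *
st();W,p,d=cloud("side","pics/s8.png");rep(W,p,'side');W,p,d=cloud("scene","pics/c8.png");rep(W,p,'scene');W,p,d=cloud("wrist","pics/w8.png");
a=cv2.imread("pics/s8.png")[100:240,150:370];b=cv2.imread("pics/c8.png")[90:230,100:320]
cv2.imwrite("pics/z8.png",cv2.resize(np.vstack([a,b]),None,fx=2,fy=2,interpolation=cv2.INTER_CUBIC))
E
```

```text
time_s: 10.02
tcp_pos: [0.553, -0.1211, 0.2226]
orientation: [-2.39, -2.031, 0.006]
ft_force: [-8.5, 0.6, 5.5]
finger_gap: 0.0005
t 10.02 tip s -130.9 g -51.4 z 23.6  F s -0.8 n -8.5 z 5.5 gap 0.5 yaw -9.29 tilt 0.36
side face x0,slope 623.0 0.1582 rms 1.73
  stop face s 140.8 fence s range [-200.3  173.8]
   red [10.4 41.1] [[592.5, 63.5], [633.0999755859375, 57.099998474121094], [634.7000122070312, 67.4000015258789], [594.0999755859375, 73.80000305175781]]
     fence frame (s,g) [[58.0, -40.0], [58.0, 1.1], [68.4, 1.0], [68.3, -40.0]]
   bar [249.1  67.3] [[528.7000122070312, -167.0], [594.9000244140625, -179.0], [639.4000244140625, 66.19999694824219], [573.2000122070312, 78.19999694824219]]
     fence frame (s,g) [[-179.6, -67.0], [-181.1, 0.3], [67.9, 5.8], [69.4, -61.4]]
scene face x0,slope 626.7 0.1627 rms 0.62
  stop face s 141.9 fence s range [-264.4  170.9]
   red [12.9 37.7] [[595.4000244140625, 59.599998474121094], [632.7000122070312, 53.79999923706055], [634.7000122070312, 66.5], [597.4000244140625, 72.30000305175781]]
     fence frame (s,g) [[53.8, -40.5], [54.0, -2.8], [66.9, -2.9], [66.7, -40.6]]
   bar [287.8  50.9] [[540.0999755859375, -209.89999389648438], [590.2999877929688, -218.10000610351562], [636.9000244140625, 65.9000015258789], [586.7000122070312, 74.0999984741211]]
     fence frame (s,g) [[-221.1, -51.8], [-221.1, -1.0], [66.6, -0.5], [66.7, -51.4]]
```

View pics/z8.png

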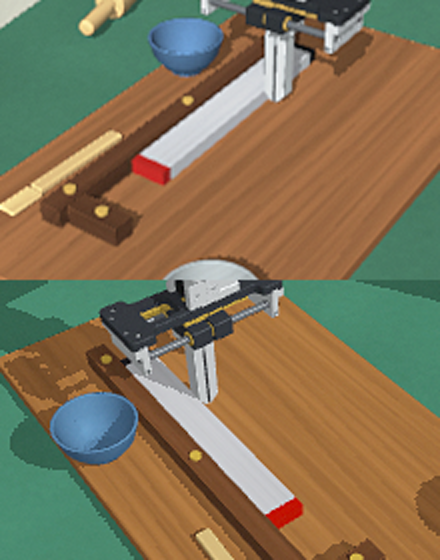

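View pics/w8.png

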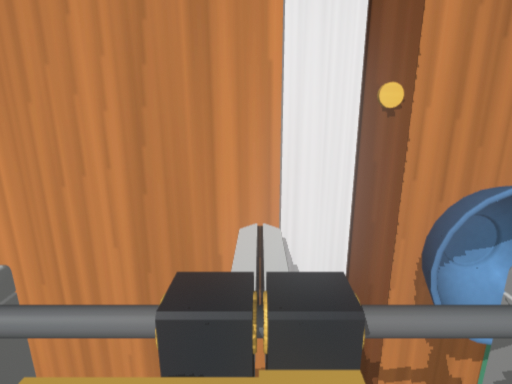

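```bash
python3 -m pendant '[{"rot":[0,0,0],"translation":[0,-0.005,0],"jaw":-1},{"rot":[0,0,0],"translation":[0,-0.008,0],"jaw":-1},{"rot":[0,0,0],"translation":[0.025,0,0],"jaw":-1},{"rot":[0,0,0],"translation":[0.025,0,0],"jaw":-1},{"rot":[0,0,0],"translation":[0,0,0],"jaw":-1},{"rot":[0,0,0],"translation":[0,0.004,0],"jaw":-1},{"rot":[0,0,0],"translation":[0,0.002,0],"jaw":-1},{"rot":[0,0,0],"translation":[0,0.001,0],"jaw":-1},{"rot":[0,0,0],"translation":[0,0.001,0],"jaw":-1},{"rot":[0,0,0],"translation":[0,0,0],"jaw":-1}]'
python3 -c "from h import *;st()"
python3 -m pendant '[{"rot":[0,0,0],"translation":[0,0.001,0],"jaw":-1},{"rot":[0,0,0],"translation":[0,0.001,0],"jaw":-1}]';python3 -c "from h import *;st()"
```

```text
time_s: 11.0
tcp_pos: [0.5578, -0.0719, 0.2227]
orientation: [2.395, 2.033, 0.0]
ft_force: [0.3, 0.4, -0.4]
finger_gap: 0.0004
t 11.00 tip s -81.7 g -53.4 z 23.7  F s 0.5 n 0.2 z -0.4 gap 0.4 yaw -9.36 tilt 0.02
time_s: 11.17
tcp_pos: [0.5596, -0.0719, 0.2226]
orientation: [2.395, 2.033, -0.0]
ft_force: [0.0, 0.3, 0.4]
finger_gap: 0.0003
t 11.17 tip s -81.3 g -51.7 z 23.6  F s 0.3 n -0.0 z 0.4 gap 0.3 yaw -9.33 tilt 0.00
```

```bash
python3 -m pendant '[{"rot":[0,0,0],"translation":[0,0.001,0],"jaw":-1},{"rot":[0,0,0],"translation":[0,0.001,0],"jaw":-1}]';python3 -c "from h import *;st()"
python3 -m pendant '[{"rot":[0,0,0],"translation":[0,0.001,0],"jaw":-1},{"rot":[0,0,0],"translation":[0,0.001,0],"jaw":-1}]';python3 -c "from h import *;st()"
```

```text
time_s: 11.33
tcp_pos: [0.5607, -0.0719, 0.2225]
orientation: [-2.392, -2.032, 0.005]
ft_force: [-6.4, 0.3, 4.7]
finger_gap: 0.0003
t 11.33 tip s -81.2 g -51.5 z 23.6  F s -0.7 n -6.3 z 4.7 gap 0.3 yaw -9.31 tilt 0.25
time_s: 11.5
tcp_pos: [0.5616, -0.072, 0.2225]
orientation: [-2.389, -2.03, 0.01]
ft_force: [-11.8, 0.8, 8.1]
finger_gap: 0.0002
t 11.50 tip s -81.3 g -51.4 z 23.5  F s -1.2 n -11.8 z 8.1 gap 0.2 yaw -9.29 tilt 0.51
```

```bash
python3 -m pendant '[{"rot":[0,0,0],"translation":[0,0,0],"jaw":-1},{"rot":[0,0,0],"translation":[0,0,0],"jaw":-1},{"rot":[0,0,0],"translation":[0,0,0],"jaw":-1},{"rot":[0,0,0],"translation":[0,-0.006,0],"jaw":-1},{"rot":[0,0,0],"translation":[0,-0.016,0],"jaw":-1},{"rot":[0,0,0],"translation":[-0.025,0,0],"jaw":-1},{"rot":[0,0,0],"translation":[-0.04,0,0],"jaw":-1},{"rot":[0,0,0],"translation":[-0.04,0,0],"jaw":-1},{"rot":[0,0,0],"translation":[-0.04,0,0],"jaw":-1},{"rot":[0,0,0],"translation":[-0.04,0,0],"jaw":-1}]'
python3 -m pendant '[{"rot":[0,0,0],"translation":[0,0,0],"jaw":-1},{"rot":[0,0,0],"translation":[0,0,0],"jaw":-1}]'
python3 - <<'E'
from h import *
st();W,p,d=cloud("scene","pics/c9.png");rep(W,p,'scene');W,p,d=cloud("wrist","pics/w9.png");st()
E
```

```text
time_s: 12.33
tcp_pos: [0.5117, -0.2526, 0.223]
orientation: [2.392, 2.034, 0.002]
ft_force: [0.1, 0.5, 0.1]
finger_gap: 0.0003
time_s: 12.5
tcp_pos: [0.5116, -0.2532, 0.2228]
orientation: [2.397, 2.028, 0.002]
ft_force: [0.4, 0.8, 0.3]
finger_gap: 0.0004
t 12.50 tip s -268.0 g -69.5 z 23.8  F s 0.8 n 0.3 z 0.3 gap 0.4 yaw -9.53 tilt 0.09
scene face x0,slope 626.7 0.162 rms 0.46
  stop face s 141.2 fence s range [-263.3  172.3]
   red [13.1 38.1] [[594.4000244140625, 57.900001525878906], [632.2999877929688, 54.20000076293945], [633.5999755859375, 67.19999694824219], [595.7000122070312, 70.9000015258789]]
     fence frame (s,g) [[52.0, -41.2], [54.4, -3.2], [67.4, -4.0], [65.0, -42.0]]
   bar [291.7  41.1] [[549.5999755859375, -215.8000030517578], [590.2000122070312, -222.3000030517578], [636.7000122070312, 65.5999984741211], [596.0999755859375, 72.19999694824219]]
     fence frame (s,g) [[-225.3, -41.7], [-225.3, -0.5], [66.4, -0.6], [66.4, -41.8]]
t 12.60 tip s -265.4 g -69.6 z 23.5  F s -0.2 n -0.7 z -0.1 gap 0.5 yaw -9.31 tilt 0.05
```

View pics/w9.png

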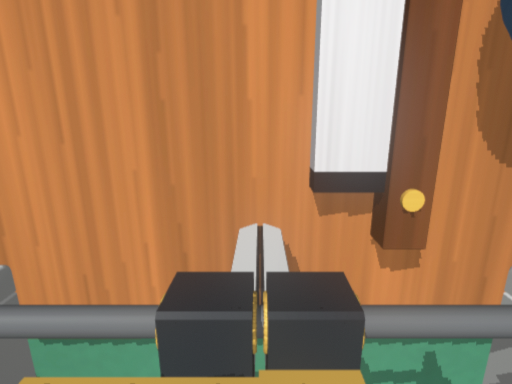

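View pics/c9.png

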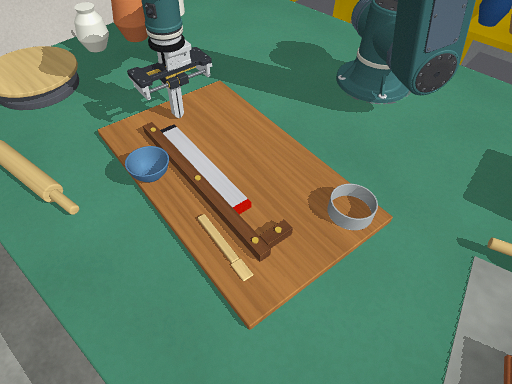

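```bash
python3 -m pendant '[{"rot":[0,0,0],"translation":[0,0.025,0],"jaw":-1},{"rot":[0,0,0],"translation":[0,0.024,0],"jaw":-1},{"rot":[0,0,0],"translation":[0,0,0],"jaw":-1},{"rot":[0,0,0],"translation":[0,0,0],"jaw":-1},{"rot":[0,0,0],"translation":[0.005,0,0],"jaw":-1},{"rot":[0,0,0],"translation":[0.005,0,0],"jaw":-1},{"rot":[0,0,0],"translation":[0.003,0,0],"jaw":-1},{"rot":[0,0,0],"translation":[0.003,0,0],"jaw":-1},{"rot":[0,0,0],"translation":[0.002,0,0],"jaw":-1}]'
python3 -c "from h import *;st()"
python3 -m pendant '[{"rot":[0,0,0],"translation":[0.002,0,0],"jaw":-1},{"rot":[0,0,0],"translation":[0.002,0,0],"jaw":-1},{"rot":[0,0,0],"translation":[0.002,0,0],"jaw":-1},{"rot":[0,0,0],"translation":[0.002,0,0],"jaw":-1},{"rot":[0,0,0],"translation":[0.002,0,0],"jaw":-1},{"rot":[0,0,0],"translation":[0.002,0,0],"jaw":-1}]'
python3 -c "from h import *;st()"
python3 -m pendant '[{"rot":[0,0,0],"translation":[0.003,0,0],"jaw":-1},{"rot":[0,0,0],"translation":[0.003,0,0],"jaw":-1},{"rot":[0,0,0],"translation":[0.003,0,0],"jaw":-1},{"rot":[0,0,0],"translation":[0.003,0,0],"jaw":-1},{"rot":[0,0,0],"translation":[0.003,0,0],"jaw":-1},{"rot":[0,0,0],"translation":[0.003,0,0],"jaw":-1},{"rot":[0,0,0],"translation":[0.003,0,0],"jaw":-1},{"rot":[0,0,0],"translation":[0.003,0,0],"jaw":-1}]'
python3 - <<'E'
from h import *
st();W,p,d=cloud("scene","pics/c10.png");rep(W,p,'scene');W,p,d=cloud("wrist","pics/w10.png");st()
E
```

```text
time_s: 13.35
tcp_pos: [0.5629, -0.2406, 0.2229]
orientation: [2.394, 2.034, 0.0]
ft_force: [-0.6, -0.4, 0.3]
finger_gap: 0.0005
t 13.35 tip s -247.3 g -21.1 z 23.9  F s -0.5 n -0.5 z 0.3 gap 0.5 yaw -9.28 tilt 0.01
time_s: 13.85
tcp_pos: [0.565, -0.2298, 0.2229]
orientation: [2.394, 2.033, -0.001]
ft_force: [-1.7, -3.1, 1.3]
finger_gap: 0.0007
t 13.85 tip s -236.5 g -20.8 z 23.9  F s -3.3 n -1.2 z 1.3 gap 0.7 yaw -9.32 tilt 0.06
time_s: 14.52
tcp_pos: [0.569, -0.2056, 0.2229]
orientation: [2.394, 2.034, -0.001]
ft_force: [-3.1, -3.7, 1.5]
finger_gap: 0.001
t 14.52 tip s -211.8 g -20.8 z 23.9  F s -4.2 n -2.5 z 1.5 gap 1.0 yaw -9.30 tilt 0.03
scene face x0,slope 626.6 0.1627 rms 0.5
  stop face s 141.6 fence s range [-265.   172.3]
   red [13.3 41.1] [[600.7000122070312, 89.5999984741211], [641.5999755859375, 86.0999984741211], [642.7000122070312, 99.4000015258789], [601.7999877929688, 102.80000305175781]]
     fence frame (s,g) [[84.2, -39.9], [87.4, 1.0], [100.7, -0.0], [97.5, -41.0]]
   bar [292.7  41.5] [[553.7000122070312, -182.5], [594.7000122070312, -189.39999389648438], [643.0999755859375, 99.30000305175781], [602.0999755859375, 106.0999984741211]]
     fence frame (s,g) [[-191.8, -42.6], [-192.0, -1.1], [100.6, 0.3], [100.8, -41.2]]
t 14.62 tip s -211.1 g -20.7 z 23.7  F s -1.9 n -1.8 z 1.3 gap 0.5 yaw -9.27 tilt 0.05
```

View pics/w10.png

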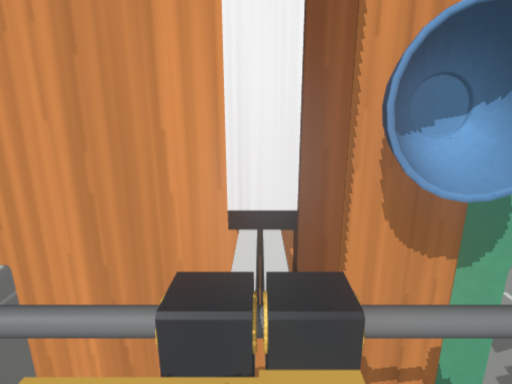

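```bash
python3 -m pendant '[{"rot":[0,0,0],"translation":[0.003,0,0],"jaw":-1},{"rot":[0,0,0],"translation":[0.003,0,0],"jaw":-1},{"rot":[0,0,0],"translation":[0.003,0,0],"jaw":-1},{"rot":[0,0,0],"translation":[0.003,0,0],"jaw":-1},{"rot":[0,0,0],"translation":[0.003,0,0],"jaw":-1},{"rot":[0,0,0],"translation":[0.003,0,0],"jaw":-1},{"rot":[0,0,0],"translation":[0.003,0,0],"jaw":-1},{"rot":[0,0,0],"translation":[0.003,0,0],"jaw":-1},{"rot":[0,0,0],"translation":[0.003,0,0],"jaw":-1},{"rot":[0,0,0],"translation":[0.003,0,0],"jaw":-1}]'
python3 - <<'E'
from h import *
st();W,p,d=cloud("scene","pics/c11.png");rep(W,p,'scene');st()
E
python3 -m pendant '[{"rot":[0,0,0],"translation":[0.002,0,0],"jaw":-1},{"rot":[0,0,0],"translation":[0.001,0,0],"jaw":-1},{"rot":[0,0,0],"translation":[0.001,0,0],"jaw":-1}]'
python3 -c "from h import *;st()"
```

```text
time_s: 15.45
tcp_pos: [0.574, -0.1758, 0.2227]
orientation: [2.394, 2.034, 0.001]
ft_force: [-0.5, -1.6, 1.5]
finger_gap: 0.0008
t 15.45 tip s -181.4 g -20.6 z 23.7  F s -1.7 n -0.3 z 1.5 gap 0.8 yaw -9.30 tilt 0.02
scene face x0,slope 626.7 0.1612 rms 0.35
  stop face s 141.3 fence s range [-264.   172.5]
   red [12.8 37.8] [[605.2999877929688, 120.80000305175781], [642.7000122070312, 115.0], [644.5999755859375, 127.69999694824219], [607.2999877929688, 133.5]]
     fence frame (s,g) [[115.9, -40.3], [116.1, -2.5], [128.9, -2.6], [128.7, -40.4]]
   bar [290.6  41.2] [[559.2000122070312, -152.89999389648438], [599.7999877929688, -159.60000610351562], [646.7999877929688, 127.19999694824219], [606.2000122070312, 133.89999389648438]]
     fence frame (s,g) [[-161.7, -42.3], [-161.8, -1.1], [128.8, -0.3], [128.9, -41.5]]
t 15.50 tip s -180.8 g -20.6 z 23.7  F s -1.7 n -0.9 z 0.2 gap 0.7 yaw -9.27 tilt 0.06
time_s: 15.75
tcp_pos: [0.5746, -0.1721, 0.2227]
orientation: [2.394, 2.034, 0.0]
ft_force: [0.1, -1.6, 1.5]
finger_gap: 0.0001
t 15.75 tip s -177.7 g -20.6 z 23.7  F s -1.6 n 0.4 z 1.5 gap 0.1 yaw -9.30 tilt 0.02
```

Roughly 7–9 mm left; continuing slowly.

```bash
python3 -m pendant '[{"rot":[0,0,0],"translation":[0.001,0,0],"jaw":-1},{"rot":[0,0,0],"translation":[0.001,0,0],"jaw":-1},{"rot":[0,0,0],"translation":[0.001,0,0],"jaw":-1}]'
python3 -c "from h import *;st()"
python3 -m pendant '[{"rot":[0,0,0],"translation":[0.001,0,0],"jaw":-1},{"rot":[0,0,0],"translation":[0.001,0,0],"jaw":-1}]'
python3 -c "from h import *;st()"
python3 -m pendant '[{"rot":[0,0,0],"translation":[0.001,0,0],"jaw":-1},{"rot":[0,0,0],"translation":[0.001,0,0],"jaw":-1}]'
python3 -c "from h import *;st()"
```

```text
time_s: 16.0
tcp_pos: [0.575, -0.1692, 0.2227]
orientation: [2.394, 2.034, 0.0]
ft_force: [-1.0, -1.6, 1.0]
finger_gap: 0.0002
t 16.00 tip s -174.9 g -20.7 z 23.7  F s -1.7 n -0.8 z 1.0 gap 0.2 yaw -9.31 tilt 0.01
time_s: 16.17
tcp_pos: [0.5753, -0.1672, 0.2227]
orientation: [2.394, 2.034, 0.0]
ft_force: [-0.0, -2.4, 1.3]
finger_gap: 0.0006
t 16.17 tip s -172.9 g -20.7 z 23.7  F s -2.4 n 0.4 z 1.3 gap 0.6 yaw -9.31 tilt 0.01
time_s: 16.33
tcp_pos: [0.5756, -0.1655, 0.2227]
orientation: [2.393, 2.034, -0.001]
ft_force: [-0.1, -5.9, 0.5]
finger_gap: 0.0006
t 16.33 tip s -171.3 g -20.7 z 23.7  F s -5.8 n 0.9 z 0.5 gap 0.6 yaw -9.29 tilt 0.06
```

```bash
python3 -m pendant '[{"rot":[0,0,0],"translation":[0.001,0,0],"jaw":-1},{"rot":[0,0,0],"translation":[0.001,0,0],"jaw":-1}]'
python3 -c "from h import *;st()"
python3 -m pendant '[{"rot":[0,0,0],"translation":[0,0,0],"jaw":-1},{"rot":[0,0,0],"translation":[0,0,0],"jaw":-1},{"rot":[0,0,0],"translation":[0,0,0],"jaw":-1}]'
python3 - <<'E'
from h import *
st();W,p,d=cloud("scene","pics/c12.png");rep(W,p,'scene');W,p,d=cloud("side","pics/s12.png");rep(W,p,'side');W,p,d=cloud("wrist","pics/w12.png");st()
a=cv2.imread("pics/s12.png")[100:240,150:370];b=cv2.imread("pics/c12.png")[120:270,130:350]
cv2.imwrite("pics/z12.png",cv2.resize(np.vstack([a,b]),None,fx=2,fy=2,interpolation=cv2.INTER_CUBIC))
E
```

```text
time_s: 16.5
tcp_pos: [0.5757, -0.1647, 0.2228]
orientation: [2.392, 2.032, -0.006]
ft_force: [-1.6, -8.9, -0.1]
finger_gap: 0.0007
t 16.50 tip s -171.3 g -20.7 z 23.8  F s -9.1 n -0.2 z -0.1 gap 0.7 yaw -9.31 tilt 0.28
time_s: 16.75
tcp_pos: [0.5757, -0.1648, 0.2227]
orientation: [2.393, 2.031, -0.005]
ft_force: [-0.7, -7.5, -0.4]
finger_gap: 0.0005
t 16.75 tip s -171.3 g -20.7 z 23.7  F s -7.5 n 0.5 z -0.4 gap 0.5 yaw -9.33 tilt 0.25
scene face x0,slope 626.8 0.1646 rms 0.5
  stop face s 142.2 fence s range [-251.1  172.1]
   red [ 9.4 36.2] [[607.9000244140625, 131.10000610351562], [643.5, 125.30000305175781], [645.0999755859375, 134.5], [609.4000244140625, 140.39999389648438]]
     fence frame (s,g) [[126.2, -40.0], [126.3, -3.9], [135.7, -3.9], [135.7, -40.0]]
   bar [287.3  41. ] [[561.2999877929688, -142.89999389648438], [601.7999877929688, -149.39999389648438], [647.7000122070312, 134.1999969482422], [607.2000122070312, 140.6999969482422]]
     fence frame (s,g) [[-151.6, -41.4], [-151.5, -0.5], [135.8, -1.3], [135.6, -42.2]]
side face x0,slope 623.2 0.153 rms 2.7
  stop face s 143.0 fence s range [-257.6  174. ]
   red [10.4 43.5] [[599.0999755859375, 136.8000030517578], [641.5999755859375, 127.30000305175781], [643.9000244140625, 137.5], [601.4000244140625, 147.0]]
     fence frame (s,g) [[131.6, -44.5], [128.6, -1.1], [139.0, -0.4], [142.0, -43.8]]
   bar [291.8  46. ] [[558.5999755859375, -141.6999969482422], [604.0999755859375, -148.39999389648438], [646.9000244140625, 140.1999969482422], [601.4000244140625, 147.0]]
     fence frame (s,g) [[-149.8, -42.4], [-149.6, 3.6], [142.2, 2.2], [142.0, -43.8]]
t 16.90 tip s -171.3 g -20.8 z 23.7  F s -7.9 n -0.6 z -0.7 gap 0.2 yaw -9.33 tilt 0.24
```

View pics/z12.png

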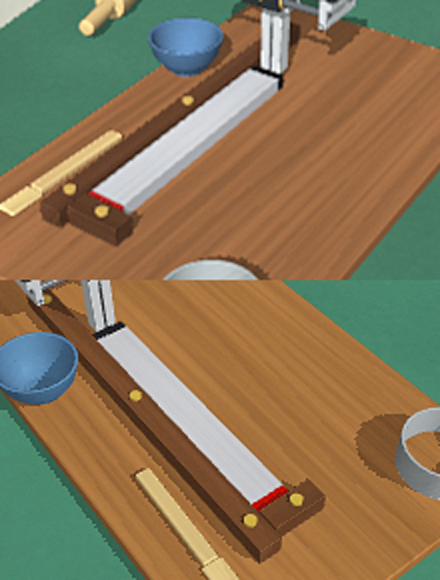

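View pics/w12.png

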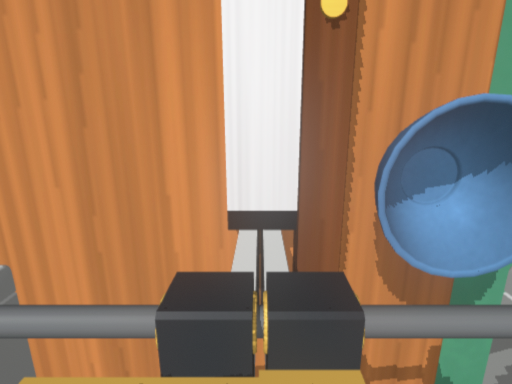

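```bash
python3 -m pendant '[{"rot":[0,0,0],"translation":[0.001,0,0],"jaw":-1},{"rot":[0,0,0],"translation":[0.001,0,0],"jaw":-1},{"rot":[0,0,0],"translation":[0,0,0],"jaw":-1},{"rot":[0,0,0],"translation":[0,0,0],"jaw":-1},{"rot":[0,0,0],"translation":[0,0,0],"jaw":-1}]'
python3 -c "from h import *;st()"
python3 -m pendant '[{"rot":[0,0,0],"translation":[-0.005,0,0],"jaw":-1},{"rot":[0,0,0],"translation":[-0.015,0,0],"jaw":-1},{"rot":[0,0,0],"translation":[-0.005,-0.02,0],"jaw":-1},{"rot":[0,0,0],"translation":[0,-0.03,0],"jaw":-1},{"rot":[0,0,0],"translation":[0.03,0,0],"jaw":-1},{"rot":[0,0,0],"translation":[0.04,0,0],"jaw":-1},{"rot":[0,0,0],"translation":[0.03,0,0],"jaw":-1},{"rot":[0,0,0],"translation":[0,0.008,0],"jaw":-1},{"rot":[0,0,0],"translation":[0,0.004,0],"jaw":-1},{"rot":[0,0,0],"translation":[0,0,0],"jaw":-1}]'
python3 -c "from h import *;st()"
```

```text
time_s: 17.32
tcp_pos: [0.5758, -0.1642, 0.2228]
orientation: [2.391, 2.029, -0.009]
ft_force: [-0.9, -12.3, -0.7]
finger_gap: 0.0005
t 17.32 tip s -171.3 g -20.7 z 23.8  F s -12.3 n 1.1 z -0.7 gap 0.5 yaw -9.36 tilt 0.45
time_s: 18.15
tcp_pos: [0.5516, -0.0816, 0.2227]
orientation: [2.393, 2.034, 0.001]
ft_force: [0.9, -0.6, 0.1]
finger_gap: 0.0004
t 18.15 tip s -92.1 g -57.9 z 23.7  F s -0.5 n 1.0 z 0.1 gap 0.4 yaw -9.27 tilt 0.03
```

```bash
python3 -m pendant '[{"rot":[0,0,0],"translation":[0,0.002,0],"jaw":-1},{"rot":[0,0,0],"translation":[0,0.002,0],"jaw":-1},{"rot":[0,0,0],"translation":[0,0.001,0],"jaw":-1}]';python3 -c "from h import *;st()"
python3 -m pendant '[{"rot":[0,0,0],"translation":[0,0.001,0],"jaw":-1}]';python3 -c "from h import *;st()"
python3 -m pendant '[{"rot":[0,0,0],"translation":[0,0.001,0],"jaw":-1}]';python3 -c "from h import *;st()"
python3 -m pendant '[{"rot":[0,0,0],"translation":[0,0.001,0],"jaw":-1}]';python3 -c "from h import *;st()"
```

```text
time_s: 18.4
tcp_pos: [0.5559, -0.0831, 0.2226]
orientation: [-2.396, -2.032, 0.0]
ft_force: [0.1, 0.4, -0.1]
finger_gap: 0.0002
t 18.40 tip s -92.9 g -53.5 z 23.6  F s 0.5 n 0.1 z -0.1 gap 0.2 yaw -9.39 tilt 0.01
time_s: 18.48
tcp_pos: [0.5568, -0.083, 0.2226]
orientation: [-2.395, -2.032, 0.0]
ft_force: [0.1, -0.2, 0.1]
finger_gap: 0.0006
t 18.48 tip s -92.7 g -52.6 z 23.6  F s -0.2 n 0.2 z 0.1 gap 0.6 yaw -9.37 tilt 0.01
time_s: 18.57
tcp_pos: [0.5578, -0.0829, 0.2226]
orientation: [-2.395, -2.033, -0.0]
ft_force: [-0.3, 0.1, 0.3]
finger_gap: 0.0007
t 18.57 tip s -92.5 g -51.7 z 23.6  F s 0.1 n -0.3 z 0.3 gap 0.7 yaw -9.35 tilt 0.01
time_s: 18.65
tcp_pos: [0.5584, -0.0829, 0.2226]
orientation: [-2.394, -2.033, 0.003]
ft_force: [-4.9, -0.2, 2.7]
finger_gap: 0.0005
t 18.65 tip s -92.4 g -51.5 z 23.6  F s -1.0 n -4.8 z 2.7 gap 0.5 yaw -9.32 tilt 0.12
```

Black side is at the same flush reading (g −51.5). Press 1 mm, then probe the red side.

```bash
python3 -m pendant '[{"rot":[0,0,0],"translation":[0,0.001,0],"jaw":-1},{"rot":[0,0,0],"translation":[0,0,0],"jaw":-1},{"rot":[0,0,0],"translation":[0,-0.004,0],"jaw":-1},{"rot":[0,0,0],"translation":[0,-0.008,0],"jaw":-1},{"rot":[0,0,0],"translation":[0.025,0,0],"jaw":-1},{"rot":[0,0,0],"translation":[0.04,0,0],"jaw":-1},{"rot":[0,0,0],"translation":[0.04,0,0],"jaw":-1},{"rot":[0,0,0],"translation":[0.03,0,0],"jaw":-1},{"rot":[0,0,0],"translation":[0,0,0],"jaw":-1},{"rot":[0,0,0],"translation":[0,0,0],"jaw":-1}]';python3 -c "from h import *;st()"
python3 -m pendant '[{"rot":[0,0,0],"translation":[0,0.004,0],"jaw":-1},{"rot":[0,0,0],"translation":[0,0.002,0],"jaw":-1},{"rot":[0,0,0],"translation":[0,0.001,0],"jaw":-1},{"rot":[0,0,0],"translation":[0,0.001,0],"jaw":-1}]';python3 -c "from h import *;st()"
python3 -m pendant '[{"rot":[0,0,0],"translation":[0,0.001,0],"jaw":-1}]';python3 -c "from h import *;st()"
python3 -m pendant '[{"rot":[0,0,0],"translation":[0,0.001,0],"jaw":-1}]';python3 -c "from h import *;st()"
```

```text
time_s: 19.48
tcp_pos: [0.5695, 0.054, 0.2227]
orientation: [2.39, 2.038, 0.001]
ft_force: [-1.1, -1.0, -0.2]
finger_gap: 0.0006
t 19.48 tip s 44.5 g -62.1 z 23.7  F s -1.2 n -1.0 z -0.2 gap 0.6 yaw -9.11 tilt 0.04
time_s: 19.82
tcp_pos: [0.5778, 0.0499, 0.2227]
orientation: [2.396, 2.032, 0.0]
ft_force: [-0.8, 0.6, 0.9]
finger_gap: 0.0005
t 19.82 tip s 41.8 g -53.3 z 23.7  F s 0.5 n -0.9 z 0.9 gap 0.5 yaw -9.41 tilt 0.01
time_s: 19.9
tcp_pos: [0.5788, 0.05, 0.2227]
orientation: [2.396, 2.032, -0.0]
ft_force: [-0.3, -0.1, 0.5]
finger_gap: 0.0004
t 19.90 tip s 42.1 g -52.4 z 23.7  F s -0.2 n -0.3 z 0.5 gap 0.4 yaw -9.39 tilt 0.01
time_s: 19.98
tcp_pos: [0.5797, 0.0502, 0.2227]
orientation: [2.395, 2.033, 0.0]
ft_force: [-0.7, -0.0, -0.2]
finger_gap: 0.0006
t 19.98 tip s 42.4 g -51.5 z 23.7  F s -0.1 n -0.7 z -0.2 gap 0.6 yaw -9.36 tilt 0.00
```

```bash
python3 -m pendant '[{"rot":[0,0,0],"translation":[0,0.001,0],"jaw":-1}]';python3 -c "from h import *;st()"
python3 -m pendant '[{"rot":[0,0,0],"translation":[0,0.001,0],"jaw":-1}]';python3 -c "from h import *;st()"
```

```text
time_s: 20.07
tcp_pos: [0.5803, 0.0503, 0.2226]
orientation: [-2.394, -2.033, 0.003]
ft_force: [-3.7, -0.2, 2.4]
finger_gap: 0.0007
t 20.07 tip s 42.5 g -51.4 z 23.6  F s -0.8 n -3.6 z 2.4 gap 0.7 yaw -9.34 tilt 0.12
time_s: 20.15
tcp_pos: [0.5807, 0.0503, 0.2226]
orientation: [-2.393, -2.032, 0.006]
ft_force: [-6.9, -0.6, 5.6]
finger_gap: 0.0006
t 20.15 tip s 42.5 g -51.4 z 23.6  F s -1.7 n -6.7 z 5.6 gap 0.6 yaw -9.31 tilt 0.25
```

```bash
python3 -m pendant '[{"rot":[0,0,0],"translation":[0,-0.004,0],"jaw":-1},{"rot":[0,0,0],"translation":[0,-0.012,0],"jaw":-1},{"rot":[0,0,0],"translation":[-0.04,0,0],"jaw":-1},{"rot":[0,0,0],"translation":[-0.04,0,0],"jaw":-1},{"rot":[0,0,0],"translation":[-0.04,0,0],"jaw":-1},{"rot":[0,0,0],"translation":[-0.04,0,0],"jaw":-1},{"rot":[0,0,0],"translation":[-0.04,0,0],"jaw":-1},{"rot":[0,0,0],"translation":[-0.04,0,0],"jaw":-1},{"rot":[0,0,0],"translation":[0,0,0],"jaw":-1},{"rot":[0,0,0],"translation":[0,0,0],"jaw":-1}]';python3 -c "from h import *;st()"
```

```text
time_s: 20.98
tcp_pos: [0.5267, -0.1857, 0.2228]
orientation: [2.398, 2.028, 0.002]
ft_force: [0.9, 0.5, -0.2]
finger_gap: 0.0005
t 20.98 tip s -199.0 g -65.4 z 23.8  F s 0.6 n 0.8 z -0.2 gap 0.5 yaw -9.54 tilt 0.09
```

```bash
python3 -m pendant '[{"rot":[0,0,0],"translation":[0,0.022,0],"jaw":-1},{"rot":[0,0,0],"translation":[0,0.022,0],"jaw":-1},{"rot":[0,0,0],"translation":[0,0,0],"jaw":-1},{"rot":[0,0,0],"translation":[0,0,0],"jaw":-1},{"rot":[0,0,0],"translation":[0.008,0,0],"jaw":-1},{"rot":[0,0,0],"translation":[0.008,0,0],"jaw":-1},{"rot":[0,0,0],"translation":[0.004,0,0],"jaw":-1},{"rot":[0,0,0],"translation":[0.001,0,0],"jaw":-1},{"rot":[0,0,0],"translation":[0,0,0],"jaw":-1}]';python3 -c "from h import *;st()"
python3 -m pendant '[{"rot":[0,0,0],"translation":[0.001,0,0],"jaw":-1},{"rot":[0,0,0],"translation":[0.001,0,0],"jaw":-1}]';python3 -c "from h import *;st()"
python3 -m pendant '[{"rot":[0,0,0],"translation":[0.001,0,0],"jaw":-1},{"rot":[0,0,0],"translation":[0.001,0,0],"jaw":-1}]';python3 -c "from h import *;st()"
```

```text
time_s: 21.73
tcp_pos: [0.5736, -0.1692, 0.2229]
orientation: [2.393, 2.035, 0.0]
ft_force: [-1.4, -0.3, -0.1]
finger_gap: 0.0006
t 21.73 tip s -175.0 g -22.1 z 23.9  F s -0.5 n -1.3 z -0.1 gap 0.6 yaw -9.23 tilt 0.01
time_s: 21.9
tcp_pos: [0.574, -0.1682, 0.2228]
orientation: [2.394, 2.034, 0.0]
ft_force: [0.5, -0.9, 0.2]
finger_gap: 0.0003
t 21.90 tip s -174.0 g -21.8 z 23.8  F s -0.8 n 0.7 z 0.2 gap 0.3 yaw -9.32 tilt 0.02
time_s: 22.07
tcp_pos: [0.5745, -0.1663, 0.2227]
orientation: [2.395, 2.033, 0.0]
ft_force: [0.8, 0.0, 0.6]
finger_gap: 0.0002
t 22.07 tip s -172.1 g -21.7 z 23.7  F s 0.2 n 0.7 z 0.6 gap 0.2 yaw -9.33 tilt 0.01
```

```bash
python3 -m pendant '[{"rot":[0,0,0],"translation":[0.001,0,0],"jaw":-1},{"rot":[0,0,0],"translation":[0.001,0,0],"jaw":-1}]';python3 -c "from h import *;st()"
python3 -m pendant '[{"rot":[0,0,0],"translation":[0.001,0,0],"jaw":-1},{"rot":[0,0,0],"translation":[0,0,0],"jaw":-1},{"rot":[0,0,0],"translation":[0,0,0],"jaw":-1}]';python3 -c "from h import *;st()"
```

```text
time_s: 22.23
tcp_pos: [0.5747, -0.165, 0.2227]
orientation: [2.393, 2.032, -0.003]
ft_force: [-1.0, -5.1, 0.4]
finger_gap: 0.0002
t 22.23 tip s -171.4 g -21.7 z 23.7  F s -5.2 n -0.2 z 0.4 gap 0.2 yaw -9.32 tilt 0.16
time_s: 22.48
tcp_pos: [0.5747, -0.1647, 0.2227]
orientation: [2.393, 2.031, -0.005]
ft_force: [-1.0, -6.0, 0.0]
finger_gap: 0.0005
t 22.48 tip s -171.3 g -21.7 z 23.7  F s -6.1 n 0.0 z 0.0 gap 0.5 yaw -9.33 tilt 0.25
```

Contact at the same place as before, so the bar is still on the stop. Withdraw and check.

```bash
python3 -m pendant '[{"rot":[0,0,0],"translation":[-0.004,0,0],"jaw":-1},{"rot":[0,0,0],"translation":[-0.012,0,0],"jaw":-1},{"rot":[0,0,0],"translation":[-0.02,-0.01,0],"jaw":-1},{"rot":[0,0,0],"translation":[0,0,-0.03],"jaw":-1},{"rot":[0,0,0],"translation":[0,0,-0.04],"jaw":-1},{"rot":[0,0,0],"translation":[0,-0.03,-0.04],"jaw":-1},{"rot":[0,0,0],"translation":[0,-0.03,-0.03],"jaw":-1},{"rot":[0,0,0],"translation":[0,0,0],"jaw":-1},{"rot":[0,0,0],"translation":[0,0,0],"jaw":-1}]'
python3 - <<'E'
from h import *
st();W,p,d=cloud("scene","pics/c13.png");rep(W,p,'scene');W,p,d=cloud("side","pics/s13.png");rep(W,p,'side');st()
a=cv2.imread("pics/s13.png")[80:300,110:410];b=cv2.imread("pics/c13.png")[80:290,100:400]
cv2.imwrite("pics/z13.png",cv2.resize(np.vstack([a,b]),None,fx=1.35,fy=1.35,interpolation=cv2.INTER_CUBIC))
E
```

```text
time_s: 23.23
tcp_pos: [0.5051, -0.1886, 0.3587]
orientation: [2.39, 2.029, 0.005]
ft_force: [-0.4, 0.3, 0.0]
finger_gap: 0.0002
t 23.23 tip s -205.6 g -85.3 z 159.7  F s 0.3 n -0.4 z 0.0 gap 0.2 yaw -9.34 tilt 0.39
scene face x0,slope 626.6 0.1595 rms 0.55
  stop face s 140.3 fence s range [-262.7  172.3]
   red [11.  40.3] [[607.4000244140625, 128.3000030517578], [647.5999755859375, 124.80000305175781], [648.5, 135.8000030517578], [608.4000244140625, 139.1999969482422]]
     fence frame (s,g) [[123.6, -39.1], [126.6, 1.0], [137.6, 0.2], [134.6, -40.0]]
   bar [290.6  41. ] [[560.7999877929688, -144.1999969482422], [601.2999877929688, -150.89999389648438], [648.5, 135.8000030517578], [608.0, 142.5]]
     fence frame (s,g) [[-152.8, -42.3], [-153.0, -1.3], [137.6, 0.2], [137.8, -40.8]]
side face x0,slope 622.8 0.1642 rms 0.52
  stop face s 142.7 fence s range [-255.   174.6]
   red [10.  42.1] [[601.2000122070312, 137.0], [642.5999755859375, 129.5], [644.4000244140625, 139.3000030517578], [603.0, 146.8000030517578]]
     fence frame (s,g) [[131.7, -43.5], [131.0, -1.4], [140.9, -1.2], [141.7, -43.3]]
   bar [289.9  44.9] [[558.7999877929688, -140.1999969482422], [603.2000122070312, -147.0], [647.2000122070312, 139.5], [602.7999877929688, 146.3000030517578]]
     fence frame (s,g) [[-148.7, -40.4], [-148.3, 4.5], [141.6, 1.5], [141.2, -43.4]]
t 23.33 tip s -204.9 g -86.4 z 155.5  F s 0.2 n -0.4 z -0.2 gap 0.2 yaw -9.31 tilt 0.07
```

View pics/z13.png

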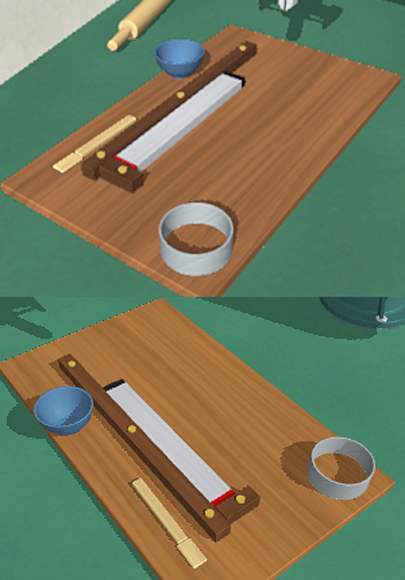

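The picture shows the bar flush against the fence with its red end at the stop, and the cutter, bowl and knife where they were. The arm is clear.

```bash
python3 -c "from cell import *;print(sign_off())"
```

```text
the job is handed in; nothing more can be done
None
```

The guide bar is lying flush along the fence with its red end against the stop. The gripper is clear of it, and the job is handed in at about 23 s of the 72 s allowed. No verdict was reported.

- **What I did:** With the jaws shut, I pushed the red half in until the red end met the fence. I then pushed on the black side until the bar lay flush, and pressed once more at mid-length. Last, I pushed the black end along the fence until the red end met the stop. For the black-side push I chose a point about 50–60 mm from the bar's centre, so the red end would not swing away from the fence.
- **Forces:** The highest wrist readings along the push were about 12 N, against both the fence and the stop. The wrist readings have about 1 N of noise, and I had no direct reading of the bar-to-fence or bar-to-stop force.
- **Last checks:** After the slide I touched the bar's back edge on the black side and on the red side. Both touches met it within about 0.1 mm of the earlier flush readings. A second light push on the black end met the bar where it had stopped before, so it had not come off the stop.
- **Pictures:** The final views show the bar flush and at the stop. By eye, the cutter, bowl and knife are where they started; I did not measure them.
- **Disagreements:** Camera-derived positions differed between views by up to about 4 mm. That is too coarse to confirm the 2 mm limits, so I relied on the touch readings.

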